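Put away the washed cutlery and the slicer plate

ROBOT

A 7-joint arm with a two-finger parallel gripper is mounted at the origin on the work surface. World frame = base frame: x ahead of the robot, y to its left, z up, the work surface at z = 0. Lengths are in mm, angles in degrees, forces in N, time in s.
With the tool pointing down it reaches from about 425 to 875 mm from the base axis. Payload 8.4 kg.
Tool frame: the origin (TCP) lies midway between the tips of the shut fingers; the grasp point (between the pads) lies 19 mm behind it (ctrl.grip_depth is the distance from the TCP to the grasp point, in mm); z points along the fingers, y is the direction in which the jaws open and shut (so a half turn about z gives the same grasp; the last joint's range is limited). The gripper opens to 87 mm and grips with 3 to 60 N. Pads are 19 mm wide; open, the fingers measure 117 mm over their backs; the gripper's body (75 mm by 190 mm) begins 51 mm behind the grasp point.
Start: joints at [-82.517, 19.091, 2.286, 83.961, -0.768, 76.965, -3.352], TCP at [148.062, 632.883, 222.546] pointing down, gripper open.
Joint ranges: [-147.57, 147.57], [-21.85, 119.76], [-74.77, 79.35], [14.55, 137.4], [-85.83, 265.84], [4.83, 119.75], [-152.11, 152.11]. Speed limits (degrees/s): [127.2, 127.2, 159.86, 159.86, 180, 180, 180].

INTERFACE

Orientations are given as a 3x3 rotation matrix whose columns are the frame's x, y, z axes.
In Python, from workcell import ctrl gives the robot as it stands. The module is installed in compiled form; this text tells all that it offers.
- The arm moves only by the tool play_rows, never from a script. Its argument "commands" is text: rows parted by semicolons, each of 5 numbers parted by spaces: the gripper's target within -1 to 1 (fully open at 1, half-way at 0, shut at -1), then the shift along the tool's x, y, z in cm, then the turn about the tool's z in degrees. A call has 1 to 12 rows; each row is the pose to reach, as a shift and turn from the pose commanded when the call began, along the tool's axes at that moment; what a row does not reach only later rows make up. A row lasts 1/8 s, in which the tool goes at most 62.5 mm and 10.7 degrees, less where a joint would pass 70% of its speed; a pose out of reach is approached as far as the arm can. A call with a gripper value outside its range is refused whole. The fingers move at their own pace and stop on an object; "grip_force" is the grip in N (left out, the last holds). Time passes only in rows, so rows that repeat a pose let the fingers close. It gives the time, the measured TCP pose, the force and the opening at its end, in the units of the state.
- ctrl.get_obs(): the state, without advancing time (a new reading comes with each control period).
- ctrl.camera(name): name is "scene" or "top" or "wrist"; returns the picture (420x560x3 uint8, blue, green, red); there is no depth.
- ctrl.get_calibration(name): a dict with "fx", "fy", "cx", "cy" (pixels), "k1" (the pictures are not rectified: a ray, as slopes to the right and down, at radius r is drawn at 1 + k1 r^2 times it, then the intrinsics apply), "extrinsics" (4x4, takes a point from world to camera coordinates). Camera axes: x right, y up, looking along -z (the intrinsics and any distortion apply to the point x, -y, -z); pixel columns grow to the right and rows downward; lengths in mm; the calibration is good to about 2 mm. A picture is of the moment at which its call begins: read the wrist's pose just before it. get_calibration takes no time and is no camera call; for the wrist camera it gives the pose at the moment of the call.
- ctrl.close_job(): hands the job in, once; it reports no verdict.
The state is a dict: "time": time; "joint_positions": joint angles; "joint_velocities": joint speeds; "effort": joint torques, N m; "tool_pos": TCP position; "tool_rot": TCP orientation; "force": force on the tool from outside, world axes, zero at the start; "ft_torque": the same for the moment, N m; "opening": finger opening in mm.
Only numpy, scipy, OpenCV 4.12 (cv2) and the standard library are available. Lean on these libraries where they do the work, as an engineer would, in place of code of your own. Each camera call takes 0.05 s, during which the arm holds its last target.

TASK

Sort the washed things into their places: lay both spoons in the blue bin and the fork in the white bin, wholly inside and below the rim, and put the yellow slicer plate, grip outwards, into the cutout of the sloping grey rack, turned so that its tongue fits and it lies fully home. Leave the child's cup and the two shakers standing where they are.

Things in the scene. Friction and masses are not known exactly. Their poses are not given: they have to be found in the camera images.
- spoon_a: children's spoon, 125 mm long, lying flat. Chunky orange plastic handle 80 long x 14 wide x 12 mm thick, from x -62 to +18 mm; thin steel neck; flat round steel spoon head 34 mm across, 6 mm thick. 35 g. Origin: middle of its length, on the underside; x points to the head, y across the handle, z up. Balanced close to the origin
- spoon_b: children's spoon, 125 mm long, lying flat. Chunky green plastic handle 80 long x 14 wide x 12 mm thick, from x -62 to +18 mm; thin steel neck; flat round steel spoon head 34 mm across, 6 mm thick. 35 g. Origin: middle of its length, on the underside; x points to the head, y across the handle, z up. Balanced close to the origin
- fork: children's fork, 125 mm long, lying flat. Chunky orange plastic handle 80 long x 14 wide x 12 mm thick, from x -62 to +18 mm; thin steel neck; three-tined steel fork head 28 mm wide, 6 mm thick. 35 g. Origin: middle of its length, on the underside; x points to the head, y across the handle, z up. Balanced close to the origin
- spoon_a_head (a point): point at the head end of spoon_a, 60 mm from its origin along +x
- spoon_a_tail (a point): point at the handle end of spoon_a, 60 mm from its origin along -x
- spoon_b_head (a point): point at the head end of spoon_b, 60 mm from its origin along +x
- spoon_b_tail (a point): point at the handle end of spoon_b, 60 mm from its origin along -x
- fork_head (a point): point at the head end of fork, 60 mm from its origin along +x
- fork_tail (a point): point at the handle end of fork, 60 mm from its origin along -x
- slicer_plate: vegetable slicer's insert, lying flat, grip up, 80 g: yellow plate 90 (x) x 64 (y) x 7 mm with steel strips; an off-centre tongue at its +x end makes it fit one way only. On top, centred on the origin, a black upright grip ridge: 50 mm along x, 12 mm thick along y, top 36 mm above the underside. Origin: centre of the 90 x 64 rectangle, on the underside; z out of the top
- plate_tongue (a point): middle of the plate's tongue, at (53, 16, 3.5) mm from the plate's origin; the tongue sticks out 16 mm and is 24 mm wide
- spoon_bin: BLUE open bin for spoons, fixed to the table, 165 (x) x 90 (y) x 50 mm high, walls and floor 4 mm. Origin: centre of its underside on the table, z up
- fork_bin: WHITE open bin for forks, fixed to the table, 165 (x) x 90 (y) x 50 mm high, walls and floor 4 mm. Origin: centre of its underside on the table, z up
- pocket: cutout in the fixed light grey rack's 138 x 104 mm face, which slopes 30 degrees and looks up and to the robot's right (-y), turned by up to 0.15 rad. Plate's outline plus 4 mm play all round, dark floor, rim 9 mm above it. Origin: on the floor, about 55 mm above the table, where the plate's origin lies when seated, with its axes along these: x up the slope, y level (towards the robot), z straight out of the face
- pocket_tongue (a point): where the middle of the plate's tongue lies when seated, (53, 16, 3.5) mm in the pocket's frame, at the slope's upper end (the rack's top edge is about 105 mm above the table)
- child_cup: empty green child's cup among the washed things, 60 mm across, 62 mm high, to be left alone; origin: centre of its underside
- shaker_a: small white shaker with a steel cap, 32 mm across, 60 mm high, stands between the bins and rack, to be left alone; origin: centre of its underside
- shaker_b: small white shaker with a red cap, 32 mm across, 60 mm high, stands between the bins and rack, to be left alone; origin: centre of its underside
There are look-alikes about, which are no part of the job. What is shaped like the spoon_b but black or purple is not meant.

How it is judged:
By the outcome, as a careful person would: the job done as asked, in the order asked, and still so for the second after the job is handed in, with the robot touching nothing.
It also fails if it takes over 72 s, if anything falls off the work surface, if the arm or the gripper's body presses on something with over 40 N, if the wrist force passes 120 N, or if a joint passes its speed limit or range.

## Working session

There is one attempt and no reset: what is moved stays moved. The work goes in short steps, Python scripts to look and compute and a tool call to move; the robot and the scene stay as the last step left them, time stands still between calls to the robot, and variables do not carry over. Pictures are saved under pics/ and viewed, and the job is handed in when it is done.

Besides the shell and the picture viewer there is one more tool, called after "Emit:" by a JSON object that holds its "op" and its "data", one argument or row to a line. play_rows: Moves the arm, as the interface text tells. Its arguments: {"type":"object","properties":{"commands":{"type":"string"},"grip_force":{"type":"number"}},"required":["commands"]}

```bash
mkdir -p pics
python3 - <<'E'
from workcell import ctrl
import cv2
o=ctrl.get_obs(); print(o['time'],o['tool_pos'],o['tool_rot'],o['opening'],ctrl.grip_depth)
for n in ['scene','top','wrist']:
    c=ctrl.get_calibration(n); print(n,c)
    cv2.imwrite(f'pics/{n}0.png',ctrl.camera(n))
E
```

```text
0.0 [147.9872271  632.45816325 221.64528885] [[-9.73703320e-01  2.27819618e-01 -2.55669625e-04]
 [ 2.27819734e-01  9.73702031e-01 -1.58845917e-03]
 [-1.12936128e-04 -1.60493456e-03 -9.99998706e-01]] 87.04381232579149 18.700000000000003
scene {'fx': 487.43915867962306, 'fy': 487.43915867962306, 'cx': 278.29866191963447, 'cy': 206.60869580989223, 'k1': -0.07385211918953251, 'extrinsics': array([[-7.21380936e-01,  6.92344408e-01, -1.63940788e-02,
         3.19493038e+02],
       [-4.63255033e-01, -4.64816720e-01,  7.54546348e-01,
         1.93715690e+02],
       [ 5.14785703e-01,  5.51909990e-01,  6.56041953e-01,
        -1.44520357e+03],
       [ 0.00000000e+00,  0.00000000e+00,  0.00000000e+00,
         1.00000000e+00]])}
top {'fx': 499.390024993093, 'fy': 499.390024993093, 'cx': 288.0769344457155, 'cy': 210.9110932566952, 'k1': 0.025806945160597828, 'extrinsics': array([[ 2.28906905e-02, -9.99355813e-01,  2.76401025e-02,
         4.10772452e+01],
       [ 9.85718200e-01,  2.71749540e-02,  1.66196128e-01,
        -4.96381604e+02],
       [-1.66840185e-01,  2.34410079e-02,  9.85705266e-01,
        -1.24855788e+03],
       [ 0.00000000e+00,  0.00000000e+00,  0.00000000e+00,
         1.00000000e+00]])}
wrist {'fx': 304.71146709540847, 'fy': 304.71146709540847, 'cx': 276.2311514156272, 'cy': 207.56569519657222, 'k1': -0.014045433060790508, 'extrinsics': array([[ 2.27436952e-01,  9.73792742e-01, -3.57604103e-04,
        -6.50204855e+02],
       [-9.35920548e-01,  2.18490157e-01, -2.76251297e-01,
         3.33181667e+01],
       [-2.68933375e-01,  6.31644420e-02,  9.61085373e-01,
        -3.91187993e+02],
       [ 0.00000000e+00,  0.00000000e+00,  0.00000000e+00,
         1.00000000e+00]])}
```

View pics/scene0.png

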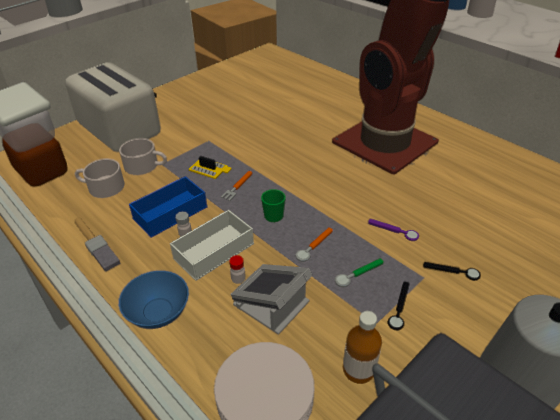

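View pics/top0.png

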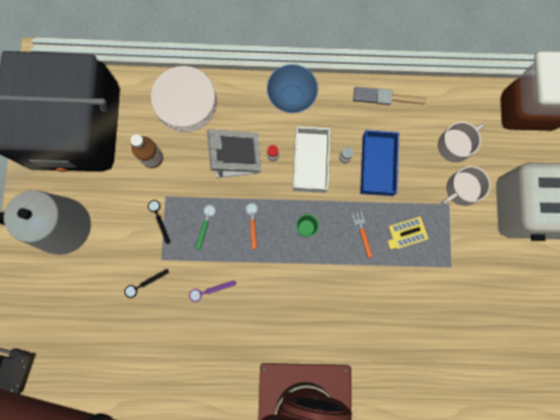

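View pics/wrist0.png

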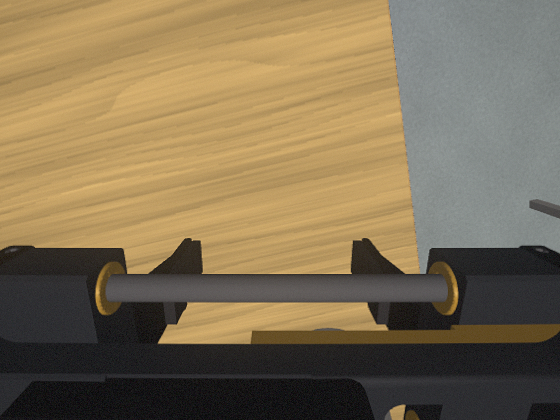

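```bash
cat > h.py <<'E'
import numpy as np, cv2
from workcell import ctrl
def cal(n,c=None):
    c=c or ctrl.get_calibration(n)
    K=np.array([[c['fx'],0,c['cx']],[0,c['fy'],c['cy']],[0,0,1.]])
    E=np.array(c['extrinsics']); F=np.diag([1,-1,-1.])
    return K,np.array([c['k1'],0,0,0.]),F@E[:3,:3],F@E[:3,3]
def rays(C,px):
    K,d,R,t=C
    p=cv2.undistortPoints(np.array(px,float).reshape(-1,1,2),K,d).reshape(-1,2)
    v=np.c_[p,np.ones(len(p))]@R
    return -R.T@t, v/np.linalg.norm(v,axis=1)[:,None]
def onz(C,px,z):
    o,v=rays(C,px); return o+v*((z-o[2])/v[:,2])[:,None]
def tri(obs): # [(C,px),...] least squares point
    A=0;b=0
    L=[]
    for C,p in obs:
        o,v=rays(C,[p]);v=v[0];P=np.eye(3)-np.outer(v,v);A=A+P;b=b+P@o;L.append((P,o))
    x=np.linalg.solve(A,b); return x,[np.linalg.norm(P@(x-o)) for P,o in L]
def proj(C,X):
    K,d,R,t=C
    return cv2.projectPoints(np.array(X,float).reshape(-1,3),cv2.Rodrigues(R)[0],t,K,d)[0].reshape(-1,2)
E
python3 - <<'E'
from h import *
a=cv2.imread('pics/top0.png');s=cv2.imread('pics/scene0.png')
cv2.imwrite('pics/topc1.png',cv2.resize(a[110:280,130:300],None,fx=3.5,fy=3.5,interpolation=2))
cv2.imwrite('pics/topc2.png',cv2.resize(a[110:280,285:455],None,fx=3.5,fy=3.5,interpolation=2))
cv2.imwrite('pics/sc1.png',cv2.resize(s[130:340,110:340],None,fx=2.8,fy=2.8,interpolation=2))
C=cal('wrist');print('wrist cam pos',-C[2].T@C[3])
T=cal('top')
print(onz(T,[(252,225),(205,228),(362,235),(408,232),(312,158),(380,162),(235,152),(306,226),(273,152),(346,155)],10).round())
E
```

```text
wrist cam pos [ 73.86669879 650.62214985 385.05489492]
[[ 460.  147.   10.]
 [ 449.  269.   10.]
 [ 441. -143.   10.]
 [ 453. -265.   10.]
 [ 647.   -8.   10.]
 [ 641. -192.   10.]
 [ 657.  199.   10.]
 [ 461.    5.   10.]
 [ 660.   97.   10.]
 [ 658. -100.   10.]]
```

View pics/topc1.png

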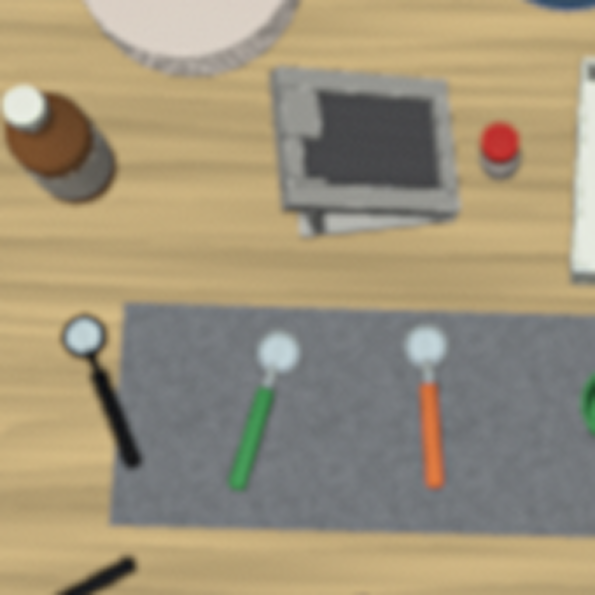

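View pics/topc2.png

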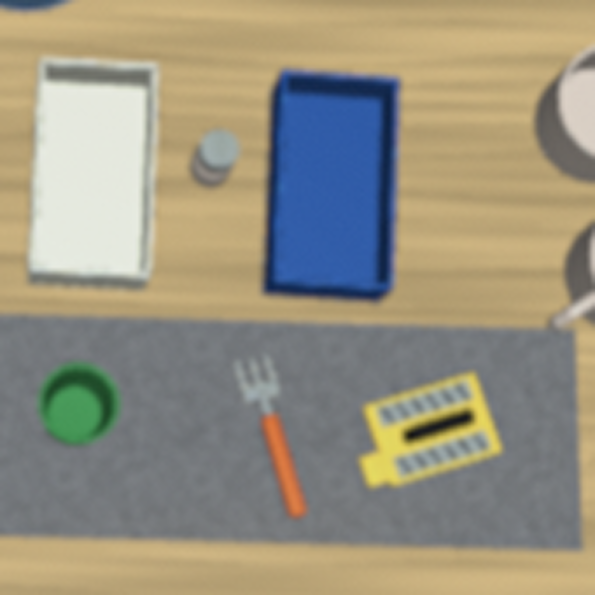

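View pics/sc1.png

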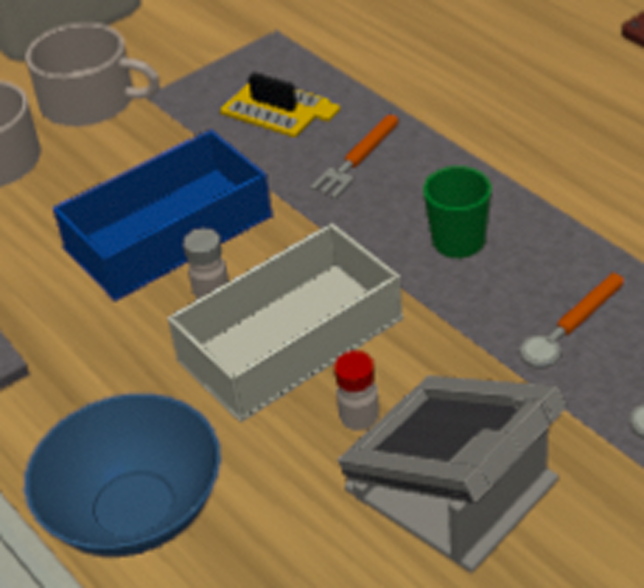

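Run:
```python
from h import *
T=cal('top');S=cal('scene')
im={'top':cv2.imread('pics/top0.png'),'scene':cv2.imread('pics/scene0.png')}
CC={'top':T,'scene':S}
rng={'orange':((4,150,110),(14,255,255)),'green':((55,100,60),(75,255,255)),'yellow':((22,150,110),(32,255,255)),'blue':((105,150,40),(120,255,255)),'red':((0,180,90),(3,255,255))}
B={}
for n,a in im.items():
    h=cv2.cvtColor(a,cv2.COLOR_BGR2HSV)
    for c,(lo,hi) in rng.items():
        m=cv2.inRange(h,lo,hi)
        k,l,st,ce=cv2.connectedComponentsWithStats(m)
        for i in range(1,k):
            if st[i,4]>40:
                ys,xs=np.nonzero(l==i); r=cv2.minAreaRect(np.c_[xs,ys].astype(np.float32))
                print(n,c,st[i],ce[i].round(1),[np.round(v,1) for v in r])
```

```text
top orange [132 147  20  11 148] [142. 152.] [array([141.5, 152. ]), array([10., 19.]), np.float64(90.0)]
top orange [251 220   5  29 114] [252.9 234. ] [array([252.9, 234. ]), array([28.2,  3.9]), np.float64(86.2)]
top orange [360 229  12  28 114] [365.6 242.7] [array([365.6, 242.6]), array([28.2,  4. ]), np.float64(73.6)]
top green [297 214  22  23 389] [307.1 225. ] [array([307.5, 225. ]), array([22., 21.]), np.float64(90.0)]
top green [196 221  12  29 129] [201.3 234.9] [array([201.3, 235.1]), array([ 4.4, 29.1]), np.float64(17.1)]
top blue [ 362  131   36   64 2069] [379.3 162.8] [array([379.4, 162.6]), array([34. , 62.1]), np.float64(2.4)]
top red [268 146   9  10  68] [272.4 150.4] [array([272.5, 150.5]), array([8.5, 8.5]), np.float64(45.0)]
scene orange [233 171  19  18  96] [242.3 179.2] [array([242.3, 179.3]), array([ 3.5, 22.6]), np.float64(45.0)]
scene orange [309 227  24  21 153] [320.7 237.2] [array([320.7, 237.2]), array([ 5.5, 27.8]), np.float64(48.0)]
scene green [261 189  25  33 509] [272.9 203.1] [array([273., 205.]), array([32., 24.]), np.float64(90.0)]
scene green [353 258  31  19 203] [367.8 266.9] [array([368.1, 266.7]), array([ 6.4, 31.8]), np.float64(64.5)]
scene yellow [189 160  43  19 237] [210.7 170. ] [array([209.7, 169.7]), array([41.5, 15.4]), np.float64(9.1)]
scene blue [ 130  177   77   60 2477] [167.4 205.3] [array([168.8, 205.6]), array([38.5, 75.1]), np.float64(63.4)]
scene red [230 255  13  15 138] [236.  261.8] [array([236., 262.]), array([13.9, 12. ]), np.float64(71.6)]
```

Run:
```python
from h import *
T=cal('top');S=cal('scene')
for n,t,s in [('spoon_a',(252.9,234),(320.7,237.2)),('spoon_b',(201.3,235),(367.8,266.9)),('fork',(365.6,242.7),(242.3,179.2))]:
    print(n,[np.round(v,1) for v in tri([(T,t),(S,s)])])
a=cv2.imread('pics/top0.png');h=cv2.cvtColor(a,cv2.COLOR_BGR2HSV)
heads={'spoon_a':(251.8,208.8),'spoon_b':(209.5,210.5),'fork':(358.6,217)}
for n,lo,hi,box in [('spoon_a',(4,120,80),(16,255,255),(240,270)),('spoon_b',(55,80,40),(75,255,255),(190,220)),('fork',(4,120,80),(16,255,255),(350,380))]:
    m=cv2.inRange(h,lo,hi); m[:, :box[0]]=0;m[:,box[1]:]=0;m[:200]=0;m[270:]=0
    ys,xs=np.nonzero(m); X=onz(T,np.c_[xs,ys],11)[:,:2]
    c=X.mean(0);u=np.linalg.svd(X-c)[2][0]
    hd=onz(T,[heads[n]],6)[0,:2]; u=u*np.sign(u@(hd-c)); 
    e=(X-c)@u
    print(n,'handle c',c.round(1),'yaw',np.degrees(np.arctan2(u[1],u[0])).round(1),'yaw to head',np.degrees(np.arctan2(*(hd-c)[::-1])).round(1),np.linalg.norm(hd-c).round(1),'len',e.min().round(),e.max().round(),'origin',(c+22*u).round(1))
```

```text
spoon_a [array([438.6, 142. ,   5. ]), array([2.3, 2.3])]
spoon_b [array([432.6, 276.8,   3.5]), array([2.3, 2.3])]
fork [array([ 423.8, -155.7,    4.6]), array([2.7, 2.7])]
spoon_a handle c [436.7 143.6] yaw 6.3 yaw to head 4.5 67.6 len -37.0 37.0 origin [458.6 146. ]
spoon_b handle c [430.  277.8] yaw -14.2 yaw to head -14.8 68.8 len -38.0 39.0 origin [451.3 272.4]
fork handle c [ 421.7 -152.5] yaw 17.0 yaw to head 14.4 70.4 len -39.0 38.0 origin [ 442.7 -146.1]
```

```bash
cat >> h.py <<'E'
def go(x,y,z,yaw):
    """shift cm in tool axes + turn deg to reach the TCP pose (tool x yaw, mod 180 NOT applied)"""
    o=ctrl.get_obs();R=np.array(o['tool_rot']);d=R.T@(np.array([x,y,z])-o['tool_pos'])/10
    cy=np.degrees(np.arctan2(R[1,0],R[0,0])); t=-((yaw-cy+180)%360-180)
    print('t',round(o['time'],2),'pos',np.round(o['tool_pos'],1),'yaw',round(cy,1),'q',np.round(o['joint_positions'],0),'open',round(o['opening'],1),'F',np.round(o['force'],1))
    print('  shift cm',d.round(2),'turn',round(t,1),'rows>=',round(np.linalg.norm(d)/6.25,1),round(abs(t)/10.7,1))
E
python3 - <<'E'
from h import *
go(451,272.5,110,165.5)
E
```

```text
t 0.15 pos [148.  632.6 221.9] yaw 166.8 q [-83.  19.   2.  84.  -1.  77.  -3.] open 86.9 F [-0.1  0.9 -0.2]
  shift cm [-37.7  -28.14  11.23] turn 1.3 rows>= 7.7 0.1
```

Emit:
{"op": "play_rows", "data": {
  "commands": "0.2 -18.8 -14 5.6 1.3; -0.4 -37.7 -28.1 11.2 1.3; -0.4 -37.7 -28.1 11.2 1.3; -0.4 -37.7 -28.1 11.2 1.3; -0.4 -37.7 -28.1 11.2 1.3; -0.4 -37.7 -28.1 11.2 1.3; -0.4 -37.7 -28.1 11.2 1.3; -0.4 -37.7 -28.1 11.2 1.3; -0.4 -37.7 -28.1 11.2 1.3; -0.4 -37.7 -28.1 11.2 1.3; -0.4 -37.7 -28.1 11.2 1.3; -0.4 -37.7 -28.1 11.2 1.3",
  "grip_force": 15
}}

```text
time: 1.65
tool_pos: [450.6, 274.4, 110.7]
tool_rot: [[-0.969, 0.248, 0.0], [0.248, 0.969, 0.0], [0.0, 0.0, -1.0]]
force: [-0.3, 0.1, -0.1]
opening: 26.1
```

Run:
```python
from h import *
go(451,272.5,4,165.5)
C=ctrl.get_calibration('wrist');a=ctrl.camera('wrist');cv2.imwrite('pics/w1.png',a)
W=cal('wrist',C)
o,_=rays(W,[(280,200)]);print('cam',o.round())
print('tcp px',proj(W,[ctrl.get_obs()['tool_pos']]).round())
```

```text
t 1.65 pos [450.6 274.4 110.7] yaw 165.6 q [-53.  10.  18. 110.  -4.  61.  43.] open 26.1 F [-0.3  0.1 -0.1]
  shift cm [-0.09 -0.18 10.67] turn 0.1 rows>= 1.7 0.0
cam [377. 294. 274.]
tcp px [[275. 256.]]
```

View pics/w1.png

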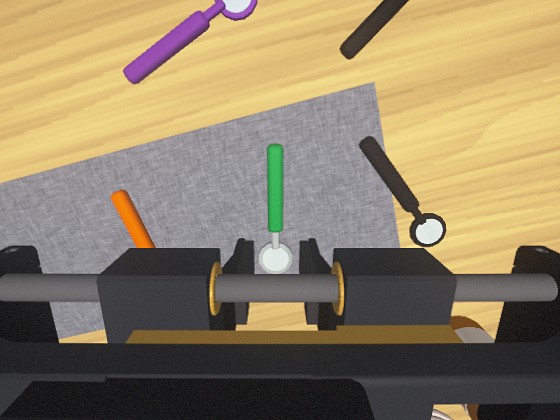

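Wrist view: candidates for spoon_b are green (275,188), purple (170,45), black (395,180) and black (375,35); orange (135,220) is spoon_a. By description I choose the green one.

Run:
```python
from h import *
a=cv2.imread('pics/w1.png');W=cal('wrist')
m=cv2.inRange(cv2.cvtColor(a,cv2.COLOR_BGR2HSV),(55,80,40),(75,255,255))
ys,xs=np.nonzero(m);X=onz(W,np.c_[xs,ys],11)[:,:2];c=X.mean(0);u=np.linalg.svd(X-c,full_matrices=False)[2][0];e=(X-c)@u
print(c,np.degrees(np.arctan2(u[1],u[0])),e.min(),e.max(),(c+22*u*np.sign(u[0])).round(1))
print(xs.mean(),ys.mean(),tri([(W,(xs.mean(),ys.mean())),(cal('top'),(201.3,235)),(cal('scene'),(367.8,266.9))]))
cv2.imwrite('pics/w1c.png',cv2.resize(a[130:280,200:350],None,fx=3,fy=3))
```

```text
[432.21206008 278.54555344] -14.078937301494348 -37.84782252923016 40.62093196050836 [453.6 273.2]
274.8265460030166 187.12217194570135 (array([432.88349836, 277.38767966,   3.83512148]), [np.float64(0.9333812727351922), np.float64(2.1528832401657367), np.float64(2.5983252656554545)])
```

View pics/w1c.png

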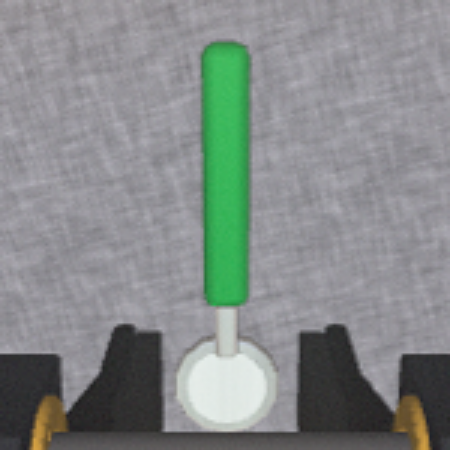

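Emit:
{"op": "play_rows", "data": {
  "commands": "-0.4 -0.12 -0.13 6 0; -0.4 -0.12 -0.13 10.5 0; -0.4 -0.12 -0.13 10.75 0; -1 -0.12 -0.13 10.75 0; -1 -0.12 -0.13 10.75 0; -1 -0.12 -0.13 10.75 0; -1 -0.12 -0.13 6 0; -1 -0.12 -0.13 2 0; -1 -0.12 -0.13 2 0",
  "grip_force": 20
}}

```text
time: 2.82
tool_pos: [453.8, 273.2, 94.0]
tool_rot: [[-0.968, 0.25, 0.005], [0.25, 0.968, 0.004], [-0.003, 0.005, -1.0]]
force: [0.3, 0.0, -1.0]
opening: 13.4
```

Run:
```python
from h import *
go(630,-192,90,180)
C=ctrl.get_calibration('wrist');a=ctrl.camera('wrist');cv2.imwrite('pics/w2.png',a[100:330,130:430])
```

```text
t 2.83 pos [453.8 273.2  94. ] yaw 165.5 q [-53.  11.  19. 111.  -4.  58.  44.] open 13.4 F [ 0.3  0.  -1. ]
  shift cm [-28.68 -40.64   0.29] turn -14.5 rows>= 8.0 1.4
```

View pics/w2.png

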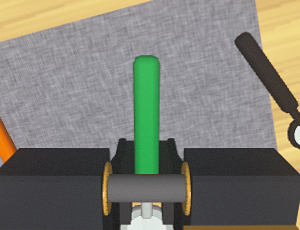

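Run:
```python
from h import *
T=cal('top');S=cal('scene')
print('topcam',(-T[2].T@T[3]).round())
f=lambda p,o,k:(p[0]/k+o[0],p[1]/k+o[1])
tp={'++':(283,70),'+-':(400,80),'--':(390,291),'-+':(265,288)}
sc={'++':(118,243),'+-':(58,208),'--':(210,132),'-+':(268,182)}
tw={'++':(43,58),'+-':(158,63),'--':(148,277),'-+':(30,274)}
sw={'++':(240,368),'+-':(172,320),'--':(334,228),'-+':(400,277)}
for a,b in ((tp,sc),(tw,sw)):
    P=[]
    for k in a:
        x,e=tri([(T,f(a[k],(285,110),3.5)),(S,f(b[k],(110,130),2.8))]);print(k,x.round(1),np.round(e,1),'top@50',onz(T,[f(a[k],(285,110),3.5)],50)[0].round(1));P.append(onz(T,[f(a[k],(285,110),3.5)],50)[0])
    P=np.array(P);print('c',P.mean(0).round(1),'yaw',[np.degrees(np.arctan2(v[1],v[0])).round(1) for v in (P[0]-P[3],P[1]-P[2])],[np.linalg.norm(P[i]-P[i-1]).round() for i in range(4)])
```

```text
topcam [ 280.   84. 1312.]
++ [ 710.6 -143.3   60.9] [2.3 2.3] top@50 [ 716.2 -146.9   50. ]
+- [ 713.5 -237.3   42.7] [0.2 0.2] top@50 [ 711.1 -235.6   50. ]
-- [ 552.3 -230.4   40.9] [3. 3.] top@50 [ 548.1 -226.    50. ]
-+ [ 554.  -138.8   35.2] [4.2 4.2] top@50 [ 547.7 -133.2   50. ]
c [ 630.8 -185.4   50. ] yaw [np.float64(-4.7), np.float64(-3.4)] [np.float64(169.0), np.float64(89.0), np.float64(163.0), np.float64(93.0)]
++ [717.8  35.6  53.5] [1.1 1.1] top@50 [719.9  34.7  50. ]
+- [720.6 -52.5  43. ] [0.7 0.7] top@50 [718.8 -52.2  50. ]
-- [556.4 -48.   39.9] [0.9 0.9] top@50 [553.6 -46.4  50. ]
-+ [556.7  39.   41.3] [2.2 2.2] top@50 [553.3  41.   50. ]
c [636.4  -5.8  50. ] yaw [np.float64(-2.2), np.float64(-2.0)] [np.float64(167.0), np.float64(87.0), np.float64(165.0), np.float64(87.0)]
```

Run:
```python
from h import *
W=cal('wrist');o=ctrl.get_obs();R=np.array(o['tool_rot'])
for z in (5,9): print(R.T@(onz(W,[(277,157)],o['tool_pos'][2]+z)[0]-o['tool_pos']))
u=np.array([np.cos(np.radians(-4)),np.sin(np.radians(-4))]);v=np.array([-u[1],u[0]])
p=np.array([631,-186])+13*v
print(p); go(p[0],p[1],90,176)
W0=np.array([636.5,-6])
```

```text
[58.00169571  1.06013359 -5.09209365]
[58.46477446  1.04556989 -9.09291697]
[ 631.90683416 -173.03166735]
t 2.88 pos [452.7 272.5  92.1] yaw 165.5 q [-53.  11.  19. 111.  -4.  58.  44.] open 13.5 F [ 0.6 -0.3 -0.5]
  shift cm [-28.48 -38.67   0.14] turn -10.5 rows>= 7.7 1.0
```

Emit:
{"op": "play_rows", "data": {
  "commands": "-1 -6 -6 0 -4; -1 -12 -14 0 -8; -1 -18 -22 0 -10.5; -1 -28.1 -38.7 0 -10.5; -1 -28.1 -38.7 0 -10.5; -1 -28.1 -38.7 0 -10.5; -1 -28.1 -38.7 0 -10.5; -1 -28.1 -38.7 0 -10.5; -1 -28.1 -38.7 0 -10.5; -1 -28.1 -38.7 0 -10.5; -1 -28.1 -38.7 0 -10.5"
}}

```text
time: 4.25
tool_pos: [627.2, -171.2, 90.0]
tool_rot: [[-0.998, 0.067, -0.001], [0.067, 0.998, 0.001], [0.001, 0.001, -1.0]]
force: [0.6, 1.7, -0.0]
opening: 13.8
```

Run:
```python
from h import *
go(628,-173,9,176)
C=ctrl.get_calibration('wrist');a=ctrl.camera('wrist');cv2.imwrite('pics/w3.png',a)
cv2.imwrite('pics/t3.png',cv2.resize(ctrl.camera('top')[100:260,280:460],None,fx=3.5,fy=3.5))
```

```text
t 4.25 pos [ 627.2 -171.2   90. ] yaw 176.1 q [-12.  27.  31.  94. -15.  63. 109.] open 13.8 F [ 0.6  1.7 -0. ]
  shift cm [-0.1  -0.18  8.1 ] turn 0.1 rows>= 1.3 0.0
```

View pics/w3.png

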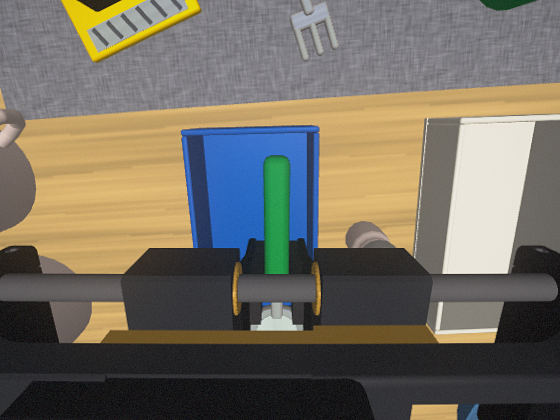

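Run:
```python
from h import *
W=cal('wrist');print(onz(W,[(183,131),(319,127),(319,245),(193,245)],50).round(1))
```

```text
[[ 554.1 -226.5   50. ]
 [ 557.6 -138.3   50. ]
 [ 639.9 -140.6   50. ]
 [ 633.8 -231.3   50. ]]
```

Emit:
{"op": "play_rows", "data": {
  "commands": "-1 0 -0.1 5 0; -1 0 -0.1 7.5 0; -1 0 -0.1 8.2 0; -1 0 -0.1 8.2 0; -0.52 0 -0.1 8.2 0; -0.52 0 -0.1 8.2 0; -0.52 0 -0.1 5 0; -0.52 0 -0.1 0 0; -0.52 0 -0.1 -2 0"
}}

```text
time: 5.48
tool_pos: [628.8, -174.8, 114.2]
tool_rot: [[-0.998, 0.069, 0.005], [0.069, 0.998, -0.001], [-0.005, -0.0, -1.0]]
force: [1.8, -0.5, 0.0]
opening: 20.8
```

Run:
```python
from h import *
go(458,146,100,184.5)
a=ctrl.camera('wrist');cv2.imwrite('pics/w4.png',a)
```

```text
t 5.47 pos [ 628.8 -174.8  114.2] yaw 176.0 q [-12.  26.  31.  92. -14.  66. 109.] open 20.8 F [ 1.8 -0.5  0. ]
  shift cm [19.27 30.81  1.31] turn -8.5 rows>= 5.8 0.8
```

View pics/w4.png

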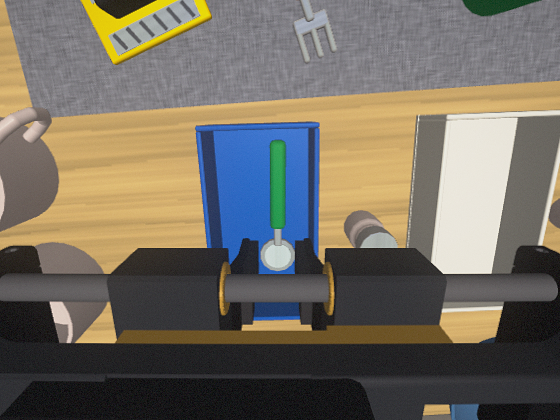

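Emit:
{"op": "play_rows", "data": {
  "commands": "-0.4 2 3 0 10; -0.4 5 8 0.5 20; -0.4 8 12 1 30; -0.4 12 19 1 40; -0.4 16 25 1 51; -0.4 19.27 30.81 1.3 61; -0.4 19.27 30.81 1.3 71; -0.4 19.27 30.81 1.3 82; -0.4 19.27 30.81 1.3 93; -0.4 19.27 30.81 1.3 103; -0.4 19.27 30.81 1.3 114; -0.4 19.27 30.81 1.3 124"
}}

```text
time: 7.02
tool_pos: [456.0, 146.5, 97.0]
tool_rot: [[0.548, 0.836, -0.001], [0.836, -0.548, -0.0], [-0.001, -0.0, -1.0]]
force: [0.3, 0.2, -0.6]
opening: 26.3
```

Run:
```python
from h import *
go(458,146,100,5.4)
```

```text
t 7.03 pos [456.  146.5  97. ] yaw 56.8 q [-58.   6.  37. 117.  -4.  58. -52.] open 26.3 F [ 0.3  0.2 -0.6]
  shift cm [ 0.07  0.2  -0.3 ] turn 51.4 rows>= 0.1 4.8
```

Emit:
{"op": "play_rows", "data": {
  "commands": "-0.4 0.1 0.2 -0.3 10; -0.4 0.1 0.2 -0.3 20; -0.4 0.1 0.2 -0.3 31; -0.4 0.1 0.2 -0.3 41; -0.4 0.1 0.2 -0.3 51; -0.4 0.1 0.2 -0.3 51.4; -0.4 0.1 0.2 -0.3 51.4"
}}

```text
time: 7.9
tool_pos: [458.4, 146.3, 100.3]
tool_rot: [[0.995, 0.103, -0.0], [0.103, -0.995, -0.0], [-0.0, 0.0, -1.0]]
force: [-0.4, 0.3, -1.2]
opening: 26.2
```

Run:
```python
from h import *
C=ctrl.get_calibration('wrist');a=ctrl.camera('wrist');cv2.imwrite('pics/w5.png',a)
W=cal('wrist',C)
m=cv2.inRange(cv2.cvtColor(a,cv2.COLOR_BGR2HSV),(4,120,80),(16,255,255))
k,l,st,ce=cv2.connectedComponentsWithStats(m); print(st[1:][st[1:,4]>60],ce[1:][st[1:,4]>60])
go(458,146,3,5.4)
```

```text
[[271 186  16  86 929]] [[278.49085038 228.29817008]]
t 7.95 pos [458.4 146.3 100.4] yaw 5.9 q [ -62.    6.   41.  117.   -4.   59. -102.] open 26.1 F [ 0.6 -0.2 -0.1]
  shift cm [-0.04  0.03  9.74] turn 0.5 rows>= 1.6 0.0
```

View pics/w5.png

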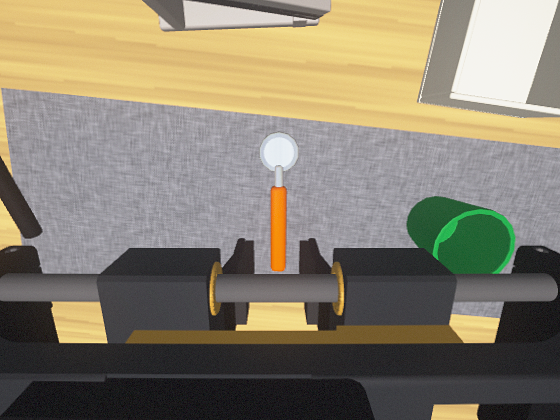

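Run:
```python
from h import *
W=cal('wrist');a=cv2.imread('pics/w5.png')
m=cv2.inRange(cv2.cvtColor(a,cv2.COLOR_BGR2HSV),(4,120,80),(16,255,255));m[270:]=0;m[:180]=0
ys,xs=np.nonzero(m);X=onz(W,np.c_[xs,ys],11)[:,:2];c=X.mean(0);u=np.linalg.svd(X-c,full_matrices=False)[2][0];u*=np.sign(u[0]);e=(X-c)@u
print(c,np.degrees(np.arctan2(u[1],u[0])),e.min(),e.max(),'origin from front end',c+u*(e.max()-18), 'head c',onz(W,[(279,152)],6))
print(tri([(W,(279,152)),(cal('top'),(251.8,208.8))]))
```

```text
[442.55423708 143.57535947] 5.989921090533523 -39.62057972242474 37.88731228099665 origin from front end [462.33296996 145.65067041] head c [[508.05040912 150.04546616   6.        ]]
(array([506.62666088, 149.74876539,  -8.60283954]), [np.float64(0.03019109378571026), np.float64(0.03019109378568027)])
```

Emit:
{"op": "play_rows", "data": {
  "commands": "-0.4 0.26 0.08 6 0; -0.4 0.26 0.08 9.5 0; -0.4 0.26 0.08 9.75 0; -1 0.26 0.08 9.75 0; -1 0.26 0.08 9.75 0; -1 0.26 0.08 9.75 0; -1 0.26 0.08 6 0; -1 0.26 0.08 1 0; -1 0.26 0.08 0 0"
}}

```text
time: 9.07
tool_pos: [463.0, 146.7, 103.7]
tool_rot: [[0.995, 0.1, 0.004], [0.1, -0.995, 0.004], [0.004, -0.003, -1.0]]
force: [-0.4, 0.6, 0.2]
opening: 13.6
```

Run:
```python
from h import *
go(637,-199,95,176)
go(637,-199,95,100)
a=ctrl.camera('wrist');cv2.imwrite('pics/w6.png',a[100:330,130:430])
```

```text
t 9.07 pos [463.  146.7 103.7] yaw 5.7 q [ -63.    6.   43.  117.   -5.   59. -102.] open 13.6 F [-0.4  0.6  0.2]
  shift cm [13.86 36.13  0.82] turn -170.3 rows>= 6.2 15.9
t 9.07 pos [463.  146.7 103.7] yaw 5.7 q [ -63.    6.   43.  117.   -5.   59. -102.] open 13.6 F [-0.4  0.6  0.2]
  shift cm [13.86 36.13  0.82] turn -94.3 rows>= 6.2 8.8
```

View pics/w6.png

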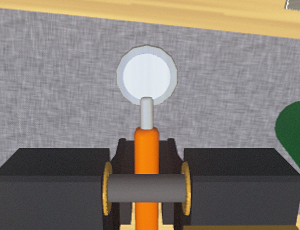

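Emit:
{"op": "play_rows", "data": {
  "commands": "-1 1 3 0 -10; -1 3 8 0 -20; -1 5 12 0 -31; -1 7 18 0 -41; -1 10 24 0 -51; -1 13.8 30 0 -62; -1 13.8 36 0 -72; -1 13.8 36 0 -83; -1 13.8 36 0 -93; -1 13.8 36 0 -104; -1 13.8 36 0 -114; -1 13.8 36 0 -125"
}}

```text
time: 10.62
tool_pos: [633.7, -198.4, 98.8]
tool_rot: [[-0.592, 0.806, -0.002], [0.806, 0.592, 0.001], [0.002, -0.001, -1.0]]
force: [0.7, 0.2, -0.3]
opening: 13.5
```

Run:
```python
from h import *
go(635,-201,95,176)
```

```text
t 10.62 pos [ 633.7 -198.4   98.8] yaw 126.3 q [ -7.  28.  27.  91. -14.  65.  60.] open 13.5 F [ 0.7  0.2 -0.3]
  shift cm [-0.29 -0.05  0.38] turn -49.7 rows>= 0.1 4.6
```

Emit:
{"op": "play_rows", "data": {
  "commands": "-1 -0.3 0 0.4 -10; -1 -0.3 0 0.4 -20; -1 -0.3 0 0.4 -31; -1 -0.3 0 0.4 -41; -1 -0.3 0 0.4 -49.7; -1 -0.3 0 0.4 -49.7; -1 -0.3 0 0.4 -49.7"
}}

```text
time: 11.5
tool_pos: [635.8, -201.0, 95.7]
tool_rot: [[-0.997, 0.08, -0.001], [0.08, 0.997, 0.0], [0.001, 0.0, -1.0]]
force: [-0.8, 0.2, -0.1]
opening: 14.1
```

Run:
```python
from h import *
go(635,-201,20,176)
a=ctrl.camera('wrist');cv2.imwrite('pics/w7.png',a)
W=cal('wrist');print(proj(W,[(635,-201,20),(635-75,-201,20)]).round())
```

```text
t 11.5 pos [ 635.8 -201.    95.7] yaw 175.4 q [  0.  27.  18.  90.  -9.  64. 106.] open 14.1 F [-0.8  0.2 -0.1]
  shift cm [ 0.07 -0.01  7.57] turn -0.6 rows>= 1.2 0.1
[[275. 215.]
 [267. 121.]]
```

View pics/w7.png

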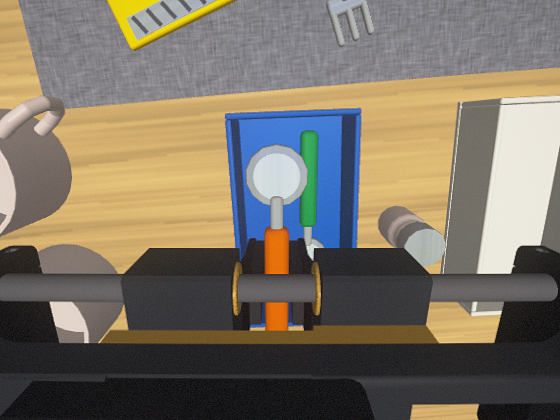

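Run:
```python
from h import *
W=cal('wrist')
print('rim outer left',onz(W,[(227,116),(239,250)],50).round(1)); print('rim outer right',onz(W,[(361,110),(357,248)],50).round(1))
print('floor left',onz(W,[(243,135),(247,220)],4).round(1),'green handle',onz(W,[(309,135),(308,222)],14).round(1))
```

```text
rim outer left [[ 554.8 -226.2   50. ]
 [ 650.5 -229.1   50. ]]
rim outer right [[ 558.  -138.2   50. ]
 [ 655.9 -141.5   50. ]]
floor left [[ 569.5 -222.     4. ]
 [ 642.4 -226.4    4. ]] green handle [[ 573.2 -169.3   14. ]
 [ 645.1 -173.8   14. ]]
```

Emit:
{"op": "play_rows", "data": {
  "commands": "-1 0 0.3 5 0; -1 0 0.3 7.4 0; -1 0 0.3 7.5 0; -1 0 0.3 7.5 0; -0.6 0 0.3 7.5 0; -0.6 0 0.3 7.5 0; -0.6 0 0.3 5 0; -0.6 0 0.3 0 0; -0.6 0 0.3 -2 0; -0.6 0 0.3 -2 0"
}}

```text
time: 12.8
tool_pos: [637.5, -198.4, 118.6]
tool_rot: [[-0.997, 0.077, 0.003], [0.077, 0.997, -0.001], [-0.003, -0.0, -1.0]]
force: [0.1, -0.8, 0.2]
opening: 17.3
```

Run:
```python
from h import *
go(443,-146,100,196)
a=ctrl.camera('wrist');cv2.imwrite('pics/w8.png',a)
```

```text
t 12.8 pos [ 637.5 -198.4  118.6] yaw 175.6 q [  0.  25.  18.  89.  -8.  66. 105.] open 17.3 F [ 0.1 -0.8  0.2]
  shift cm [19.8   3.73  1.79] turn -20.4 rows>= 3.2 1.9
```

View pics/w8.png

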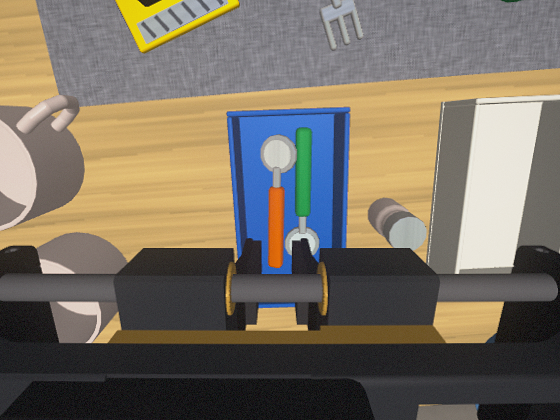

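Emit:
{"op": "play_rows", "data": {
  "commands": "-0.4 2 0.4 0 -4; -0.4 8 2 0.8 -10; -0.4 14 3 1.8 -16; -0.4 19.8 3.7 1.8 -20.4; -0.4 19.8 3.7 1.8 -20.4; -0.4 19.8 3.7 1.8 -20.4; -0.4 19.8 3.7 1.8 -20.4; -0.4 19.8 3.7 1.8 -20.4"
}}

```text
time: 13.85
tool_pos: [442.5, -146.2, 98.3]
tool_rot: [[-0.961, -0.276, -0.0], [-0.276, 0.961, -0.0], [0.0, -0.0, -1.0]]
force: [-0.2, -0.8, -0.6]
opening: 26.3
```

Run:
```python
from h import *
go(445,-146,3,196)
C=ctrl.get_calibration('wrist');a=ctrl.camera('wrist');cv2.imwrite('pics/w9.png',a)
W=cal('wrist',C)
m=cv2.inRange(cv2.cvtColor(a,cv2.COLOR_BGR2HSV),(4,150,80),(16,255,255));m[270:]=0
k,l,st,ce=cv2.connectedComponentsWithStats(m);i=1+np.argmax(st[1:,4]);print(st[i],ce[i])
ys,xs=np.nonzero(l==i);X=onz(W,np.c_[xs,ys],11)[:,:2];c=X.mean(0);u=np.linalg.svd(X-c,full_matrices=False)[2][0];u*=np.sign(u[0]);e=(X-c)@u
print(c,np.degrees(np.arctan2(u[1],u[0])),e.min(),e.max(),'origin from front',c+u*(e.max()-18),'from tail',c+u*(e.min()+62))
print(tri([(W,ce[i]),(cal('top'),(365.6,242.7))]))
```

```text
t 13.85 pos [ 442.5 -146.2   98.3] yaw -164.0 q [ -1.   4.  15. 118.  -1.  58. 120.] open 26.3 F [-0.2 -0.8 -0.6]
  shift cm [-0.25 -0.05  9.53] turn -0.0 rows>= 1.5 0.0
[ 265  142   17   93 1231] [272.96263201 191.26726239]
[ 426.03528047 -152.75561466] 17.13716793038056 -41.301847243701836 37.836300052146 origin from front [ 444.99088984 -146.91064475] from tail [ 445.81447807 -146.65669099]
(array([ 422.42469422, -152.39382317,   16.75596831]), [np.float64(1.9530978519125357), np.float64(1.9530978519125866)])
```

View pics/w9.png

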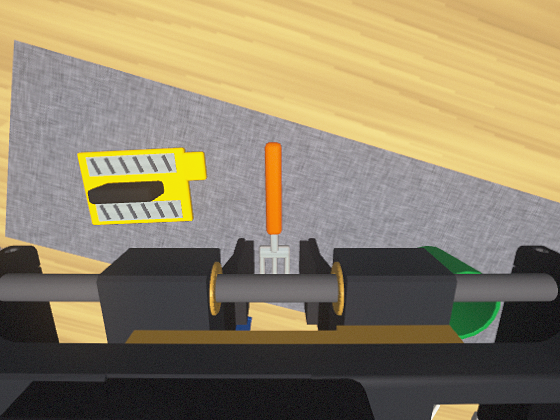

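Emit:
{"op": "play_rows", "data": {
  "commands": "-0.4 -0.27 -0.14 6 -1; -0.4 -0.27 -0.14 9.3 -1; -0.4 -0.27 -0.14 9.55 -1; -1 -0.27 -0.14 9.55 -1; -1 -0.27 -0.14 9.55 -1; -1 -0.27 -0.14 9.55 -1; -1 -0.27 -0.14 6 -1; -1 -0.27 -0.14 1 -1; -1 -0.27 -0.14 0 -1"
}}

```text
time: 15.02
tool_pos: [446.9, -147.1, 102.1]
tool_rot: [[-0.956, -0.292, 0.006], [-0.292, 0.956, -0.001], [-0.005, -0.002, -1.0]]
force: [0.5, -0.6, -0.8]
opening: 13.8
```

Run:
```python
from h import *
go(637,-5,95,178)
a=ctrl.camera('wrist');cv2.imwrite('pics/w10.png',a[100:330,130:430])
```

```text
t 15.03 pos [ 446.9 -147.1  102.1] yaw -163.0 q [ -2.   4.  15. 118.  -1.  59. 121.] open 13.8 F [ 0.5 -0.6 -0.8]
  shift cm [-22.33   8.03   0.81] turn 19.0 rows>= 3.8 1.8
```

View pics/w10.png

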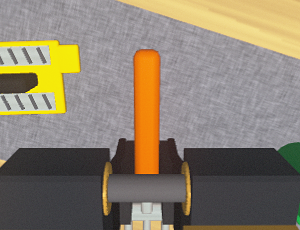

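Emit:
{"op": "play_rows", "data": {
  "commands": "-1 -5 2 0 5; -1 -12 4.5 0.5 12; -1 -22.3 8 0.8 19; -1 -22.3 8 0.8 19; -1 -22.3 8 0.8 19; -1 -22.3 8 0.8 19; -1 -22.3 8 0.8 19; -1 -22.3 8 0.8 19"
}}

```text
time: 16.08
tool_pos: [634.2, -5.9, 90.8]
tool_rot: [[-0.999, 0.036, 0.0], [0.036, 0.999, -0.0], [-0.0, -0.0, -1.0]]
force: [-0.5, -0.1, -0.3]
opening: 13.9
```

Run:
```python
from h import *
go(637,-5,9,178)
a=ctrl.camera('wrist');cv2.imwrite('pics/w11.png',a)
```

```text
t 16.07 pos [634.2  -5.9  90.8] yaw 177.9 q [-12.  23.  11.  95.  -5.  62.  88.] open 13.9 F [-0.5 -0.1 -0.3]
  shift cm [-0.27  0.1   8.18] turn -0.1 rows>= 1.3 0.0
```

View pics/w11.png

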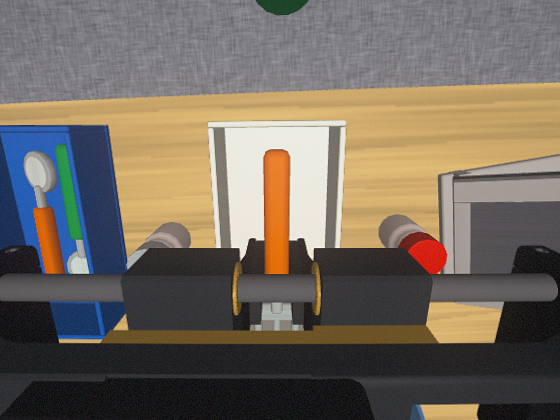

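Emit:
{"op": "play_rows", "data": {
  "commands": "-1 -0.2 0.1 5 0; -1 -0.2 0.1 7.5 0; -1 -0.2 0.1 8.2 0; -1 -0.2 0.1 8.2 0; -0.5 -0.2 0.1 8.2 0; -0.5 -0.2 0.1 8.2 0; -0.5 -0.2 0.1 5 0; -0.5 -0.2 0.1 0 0; -0.5 -0.2 0.1 -3 0; -0.5 -0.2 0.1 -5 0;  -0.5 -0.2 0.1 -5 0"
}}

```text
time: 17.5
tool_pos: [637.5, -4.0, 141.9]
tool_rot: [[-0.999, 0.035, 0.002], [0.035, 0.999, 0.0], [-0.002, 0.0, -1.0]]
force: [-0.7, -0.2, -0.7]
opening: 21.7
```

Run:
```python
from h import *
go(655,180,250,178)
a=ctrl.camera('wrist');cv2.imwrite('pics/w12.png',a)
```

```text
t 17.5 pos [637.5  -4.  141.9] yaw 178.0 q [-13.  21.  12.  92.  -4.  68.  88.] open 21.7 F [-0.7 -0.2 -0.7]
  shift cm [ -1.13  18.45 -10.81] turn 0.0 rows>= 3.4 0.0
```

View pics/w12.png

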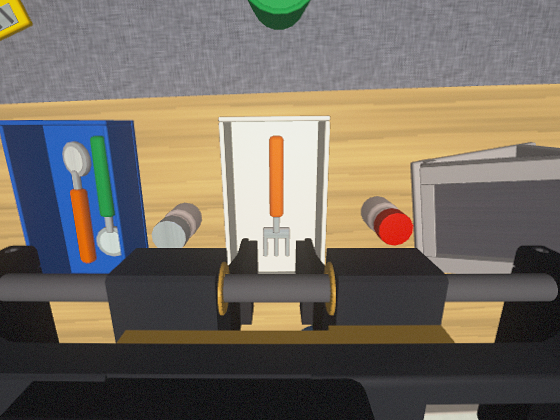

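Run:
```python
from h import *
go(610,100,190,92)
```

```text
t 17.55 pos [636.7  -3.9 140.3] yaw 178.0 q [-13.  21.  11.  92.  -4.  67.  88.] open 21.8 F [-0.8  0.3 -1.2]
  shift cm [ 3.03 10.3  -4.97] turn 86.0 rows>= 1.9 8.0
```

Emit:
{"op": "play_rows", "data": {
  "commands": "0 0 0 -3 10; 0 1 5 -5 20; 0 3 10.3 -5 31; 0 3 10.3 -5 41; 0 3 10.3 -5 52; 0 3 10.3 -5 62; 0 3 10.3 -5 73; 0 3 10.3 -5 83; 0 3 10.3 -5 86; 0 3 10.3 -5 86"
}}

```text
time: 18.8
tool_pos: [609.6, 99.9, 188.7]
tool_rot: [[-0.036, 0.999, -0.003], [0.999, 0.036, -0.001], [-0.001, -0.003, -1.0]]
force: [-1.0, 0.0, 0.1]
opening: 43.6
```

Run:
```python
from h import *
go(710,110,190,92)
np.save('c13.npy',ctrl.get_calibration('wrist'),allow_pickle=True)
a=ctrl.camera('wrist');cv2.imwrite('pics/w13.png',a)
```

```text
t 18.8 pos [609.6  99.9 188.7] yaw 92.0 q [-31.  17.  21.  92.  -6.  72.  -6.] open 43.6 F [-1.   0.   0.1]
  shift cm [ 0.65 10.07 -0.15] turn 0.0 rows>= 1.6 0.0
```

View pics/w13.png

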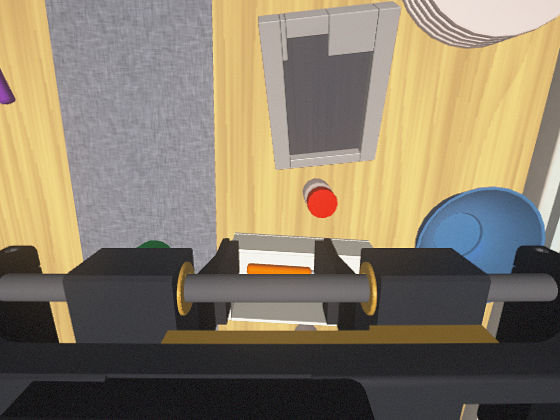

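Emit:
{"op": "play_rows", "data": {
  "commands": "0 0.6 5 0 0; 0 0.6 9.5 0 0; 0 0.6 9.5 0 0; 0 0.6 9.5 0 0; 0 0.6 9.5 0 0"
}}

```text
time: 19.48
tool_pos: [704.4, 109.3, 190.8]
tool_rot: [[-0.035, 0.999, -0.0], [0.999, 0.035, 0.0], [0.0, -0.0, -1.0]]
force: [-0.3, -0.1, -1.0]
opening: 43.4
```

Run:
```python
from h import *
np.save('c14.npy',ctrl.get_calibration('wrist'),allow_pickle=True)
a=ctrl.camera('wrist');cv2.imwrite('pics/w14.png',a)
b=cv2.imread('pics/w13.png')
cv2.imwrite('pics/w13c.png',cv2.resize(b[0:180,240:420],None,fx=3.3,fy=3.3,interpolation=2))
cv2.imwrite('pics/w14c.png',cv2.resize(a[0:180,150:330],None,fx=3.3,fy=3.3,interpolation=2))
```

```text
(no output)
```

View pics/w13c.png

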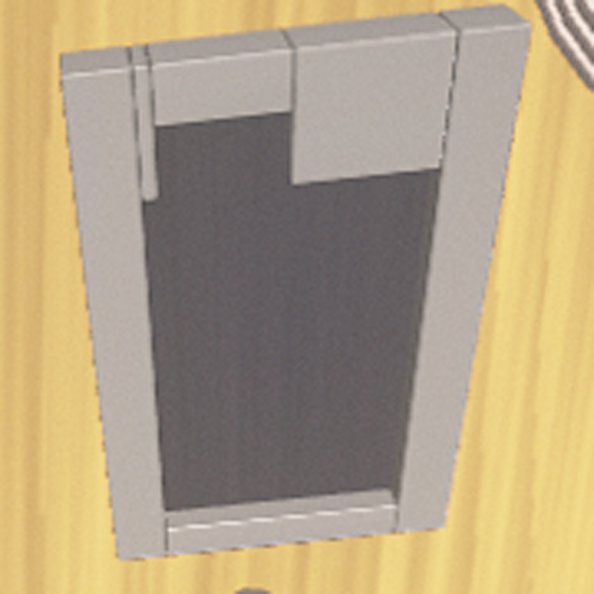

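View pics/w14c.png

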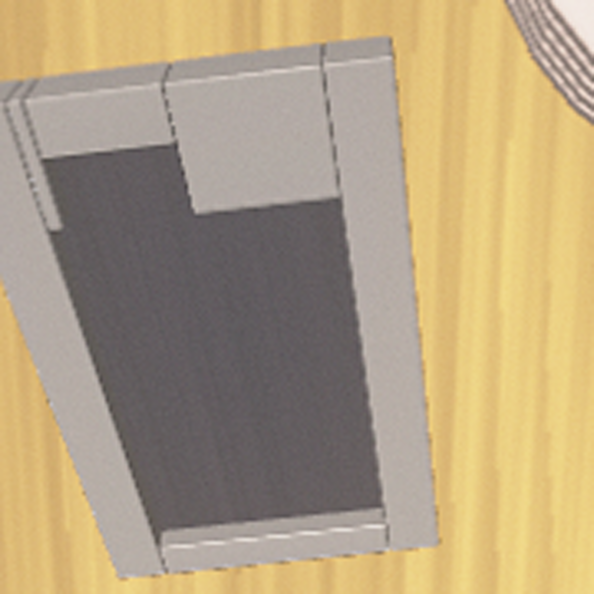

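```bash
cat > rack.py <<'E'
from h import *
A=cal('wrist',np.load('c13.npy',allow_pickle=True).item());B=cal('wrist',np.load('c14.npy',allow_pickle=True).item())
M=np.array([(49,0,9),(49,-36,9),(65,0,9),(65,32,9),(-49,-36,9),(-49,36,9)],float)
a=np.array([(292,185),(440,168),(292,112),(155,125),(397,505),(166,528)])/3.3+[240,0]
b=np.array([(194,213),(342,198),(178,145),(43,158),(387,524),(162,547)])/3.3+[150,0]
X=[];
for p,q in zip(a,b):
    x,e=tri([(A,p),(B,q)]);X.append(x);print(x.round(1),np.round(e,1))
X=np.array(X);cm,cx=M.mean(0),X.mean(0)
U,s,V=np.linalg.svd((M-cm).T@(X-cx));D=np.diag([1,1,np.sign(np.linalg.det(V.T@U.T))]);R=V.T@D@U.T;t=cx-R@cm
print('res',np.linalg.norm(X-(M@R.T+t),axis=1).round(1));print(R.round(3),t.round(1))
print('slope',np.degrees(np.arcsin(R[2,0])).round(1),'yaw of x',np.degrees(np.arctan2(R[1,0],R[0,0])).round(1),'y z-comp',R[2,1].round(3))
T=cal('top');print('check top px of rim pts',proj(T,M@R.T+t).round(1))
E
python3 rack.py
```

```text
[645.7 226.8  88.3] [0.2 0.2]
[681.4 232.1  85.8] [0.1 0.1]
[643.6 240.7  94.6] [0.1 0.1]
[612.2 236.6  95.8] [0.1 0.1]
[693.4 147.1  36.4] [0. 0.]
[622.1 137.1  35. ] [0. 0.]
res [1.6 1.  0.7 1.3 1.2 1.8]
[[-0.12  -0.99   0.072]
 [ 0.85  -0.14  -0.508]
 [ 0.513  0.     0.859]] [651.  189.4  53.8]
slope 30.8 yaw of x 98.0 y z-comp 0.0
check top px of rim pts [[221.7 147.4]
 [220.3 133.8]
 [215.9 147. ]
 [217.1 159.3]
 [254.1 136.6]
 [257.  162.8]]
```

Run:
```python
from h import *
go(475,-300,150,106)
```

```text
t 19.52 pos [704.5 109.4 191.1] yaw 92.0 q [-27.  28.  21.  77. -10.  77.  -3.] open 43.5 F [ 0.3 -0.1  0.3]
  shift cm [-40.1  -24.38   4.08] turn -14.0 rows>= 7.5 1.3
```

Emit:
{"op": "play_rows", "data": {
  "commands": "0 -5 -3 0 -4; 0 -14 -8 0 -10; 0 -40.1 -24.4 4 -14; 0 -40.1 -24.4 4 -14; 0 -40.1 -24.4 4 -14; 0 -40.1 -24.4 4 -14; 0 -40.1 -24.4 4 -14; 0 -40.1 -24.4 4 -14; 0 -40.1 -24.4 4 -14; 0 -40.1 -24.4 4 -14; 0 -40.1 -24.4 4 -14"
}}

```text
time: 20.9
tool_pos: [476.2, -298.4, 150.8]
tool_rot: [[-0.278, 0.961, 0.001], [0.961, 0.278, 0.0], [0.0, 0.001, -1.0]]
force: [-0.1, 0.9, 0.2]
opening: 43.4
```

Run:
```python
from h import *
go(435,-300,150,106)
np.save('c15.npy',ctrl.get_calibration('wrist'),allow_pickle=True)
a=ctrl.camera('wrist');cv2.imwrite('pics/w15.png',a)
```

```text
t 20.9 pos [ 476.2 -298.4  150.8] yaw 106.1 q [  1.  13.  31. 103.  -7.  66.  50.] open 43.4 F [-0.1  0.9  0.2]
  shift cm [ 0.99 -4.    0.08] turn 0.1 rows>= 0.7 0.0
```

View pics/w15.png

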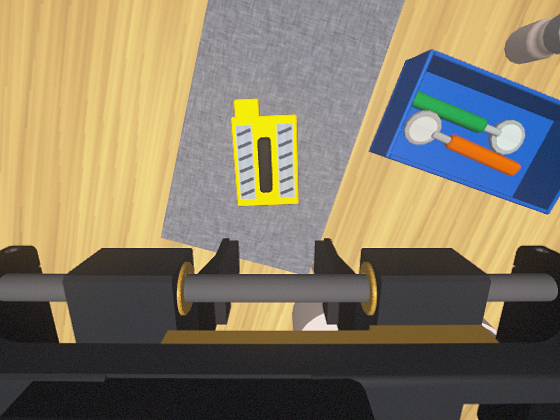

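```bash
cat > plate.py <<'E'
from h import *
def fit(pic,cn):
    a=cv2.imread(pic);W=cal('wrist',np.load(cn,allow_pickle=True).item())
    h=cv2.cvtColor(a,cv2.COLOR_BGR2HSV)
    m=cv2.inRange(h,(22,170,110),(34,255,255));k,l,st,ce=cv2.connectedComponentsWithStats(m);i=1+np.argmax(st[1:,4]);m=(l==i).astype(np.uint8)*255
    m[245:]=0
    m=cv2.morphologyEx(m,cv2.MORPH_CLOSE,np.ones((15,15)))
    body=cv2.morphologyEx(m,cv2.MORPH_OPEN,np.ones((45,45)))
    ys,xs=np.nonzero(body);r=cv2.minAreaRect(np.c_[xs,ys].astype(np.float32))
    return W,m,body,r,cv2.boxPoints(r)
if __name__=='__main__':
    import sys
    W,m,b,r,bx=fit('pics/w15.png','c15.npy');print(r)
    P=onz(W,bx,7);print(P.round(1),P.mean(0).round(1),[np.linalg.norm(P[i]-P[i-1]).round(1) for i in range(4)],[np.degrees(np.arctan2(*(P[i]-P[i-1])[1::-1])).round(1) for i in range(4)])
    c=P.mean(0);go(c[0]+10,c[1]-20,110,106)
E
python3 plate.py
```

```text
((0.0, 0.0), (0.0, 0.0), 0.0)
[[ 189.7 -193.3    7. ]
 [ 189.7 -193.3    7. ]
 [ 189.7 -193.3    7. ]
 [ 189.7 -193.3    7. ]] [ 189.7 -193.3    7. ] [np.float64(0.0), np.float64(0.0), np.float64(0.0), np.float64(0.0)] [np.float64(0.0), np.float64(0.0), np.float64(0.0), np.float64(0.0)]
t 20.95 pos [ 476.1 -298.6  150.7] yaw 106.1 q [  1.  13.  31. 103.  -7.  66.  50.] open 43.3 F [-0.2 -0.1 -0.3]
  shift cm [ 15.88 -24.18   4.06] turn 0.1 rows>= 4.7 0.0
```

```bash
python3 - <<'E'
import cv2,numpy as np
a=cv2.imread('pics/w15.png');h=cv2.cvtColor(a,cv2.COLOR_BGR2HSV)
print(h[110,247],h[125,265],h[200,265],h[160,265],h[150,100])
E
sed -i 's/(22,170,110),(34,255,255)/(24,215,90),(34,255,255)/' plate.py; python3 plate.py
```

```text
[ 29 245 244] [ 29 245 245] [ 29 245 244] [22 60 81] [ 20 119 227]
((0.0, 0.0), (0.0, 0.0), 0.0)
[[ 189.7 -193.3    7. ]
 [ 189.7 -193.3    7. ]
 [ 189.7 -193.3    7. ]
 [ 189.7 -193.3    7. ]] [ 189.7 -193.3    7. ] [np.float64(0.0), np.float64(0.0), np.float64(0.0), np.float64(0.0)] [np.float64(0.0), np.float64(0.0), np.float64(0.0), np.float64(0.0)]
t 20.95 pos [ 476.1 -298.6  150.7] yaw 106.1 q [  1.  13.  31. 103.  -7.  66.  50.] open 43.3 F [-0.2 -0.1 -0.3]
  shift cm [ 15.88 -24.18   4.06] turn 0.1 rows>= 4.7 0.0
```

```bash
python3 - <<'E'
s=open('plate.py').read()
s=s.replace("    m=cv2.morphologyEx(m,cv2.MORPH_CLOSE,np.ones((15,15)))\n","    cs=max(cv2.findContours(m,cv2.RETR_EXTERNAL,cv2.CHAIN_APPROX_NONE)[0],key=cv2.contourArea);m=np.zeros_like(m);cv2.drawContours(m,[cs],-1,255,-1)\n")
s=s.replace("np.ones((45,45))","cv2.getStructuringElement(cv2.MORPH_ELLIPSE,(35,35))")
open('plate.py','w').write(s)
E
python3 plate.py
```

```text
((264.9300537109375, 158.4220428466797), (91.49909973144531, 63.324562072753906), 88.69805145263672)
[[ 412.4 -230.5    7. ]
 [ 470.6 -212.3    7. ]
 [ 499.6 -298.9    7. ]
 [ 436.5 -318.8    7. ]] [ 454.8 -265.1    7. ] [np.float64(91.5), np.float64(61.0), np.float64(91.4), np.float64(66.2)] [np.float64(105.3), np.float64(17.4), np.float64(-71.5), np.float64(-162.5)]
t 20.95 pos [ 476.1 -298.6  150.7] yaw 106.1 q [  1.  13.  31. 103.  -7.  66.  50.] open 43.3 F [-0.2 -0.1 -0.3]
  shift cm [ 1.61 -0.72  4.07] turn 0.1 rows>= 0.7 0.0
```

Run:
```python
from h import *
go(430,-300,130,107)
```

```text
t 20.95 pos [ 476.1 -298.6  150.7] yaw 106.1 q [  1.  13.  31. 103.  -7.  66.  50.] open 43.3 F [-0.2 -0.1 -0.3]
  shift cm [ 1.15 -4.47  2.07] turn -0.9 rows>= 0.8 0.1
```

Emit:
{"op": "play_rows", "data": {
  "commands": "0 1.1 -4.5 2 -0.9; 0 1.1 -4.5 2 -0.9; 0 1.1 -4.5 2 -0.9; 0 1.1 -4.5 2 -0.9"
}}

```text
time: 21.45
tool_pos: [430.3, -301.5, 131.1]
tool_rot: [[-0.292, 0.956, 0.001], [0.956, 0.292, -0.001], [-0.001, 0.001, -1.0]]
force: [0.3, -0.4, -0.3]
opening: 43.2
```

Run:
```python
from plate import *
np.save('c16.npy',ctrl.get_calibration('wrist'),allow_pickle=True)
a=ctrl.camera('wrist');cv2.imwrite('pics/w16.png',a)
R={}
for p,c in (('pics/w15.png','c15.npy'),('pics/w16.png','c16.npy')):
    W,m,b,r,bx=fit(p,c)
    im=cv2.imread(p);dark=cv2.inRange(cv2.cvtColor(im,cv2.COLOR_BGR2HSV),(0,0,0),(180,130,100))&m
    k,l,st,ce=cv2.connectedComponentsWithStats(dark);i=1+np.argmax(st[1:,4]);print(p,'ridge',st[i],ce[i].round(1))
    ys,xs=np.nonzero(l==i);rr=cv2.minAreaRect(np.c_[xs,ys].astype(np.float32));print(rr)
    P=onz(W,bx,7);print('plate',P.mean(0).round(1))
    bx=bx[np.argsort(bx[:,1])];bx=np.r_[bx[:2][np.argsort(bx[:2,0])],bx[2:][np.argsort(bx[2:,0])]]
    R[p]=(W,bx)
(A,a),(B,b)=R.values()
X=[];
for i in range(4):
    x,e=tri([(A,a[i]),(B,b[i])]);X.append(x);print(x.round(1),np.round(e,1))
print(np.mean(X,0).round(1))
cv2.imwrite('pics/w16c.png',cv2.resize(cv2.imread('pics/w16.png')[60:260,160:400],None,fx=3,fy=3,interpolation=2))
cv2.imwrite('pics/w15c.png',cv2.resize(cv2.imread('pics/w15.png')[80:230,200:330],None,fx=4,fy=4,interpolation=2))
```

```text
pics/w15.png ridge [258 138  14  55 655] [264.5 164.4]
((264.45892333984375, 164.89041137695312), (54.07403564453125, 12.472929000854492), 87.87889862060547)
plate [ 454.8 -265.1    7. ]
pics/w16.png ridge [307 150  16  59 888] [314.5 178.4]
((314.5, 179.0), (58.0, 15.0), 90.0)
plate [ 454.9 -264.1    7. ]
[ 411.  -229.9   -2.5] [0.8 0.8]
[ 471.  -211.3   -1.8] [0.6 0.6]
[ 437.1 -315.3   16.6] [0.6 0.6]
[ 497.9 -295.7   18.8] [0.3 0.3]
[ 454.2 -263.1    7.8]
```

View pics/w16c.png

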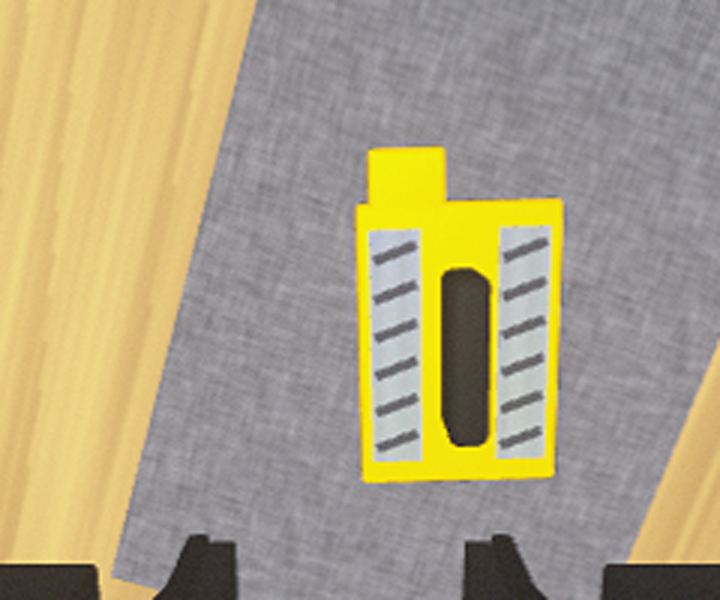

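View pics/w15c.png

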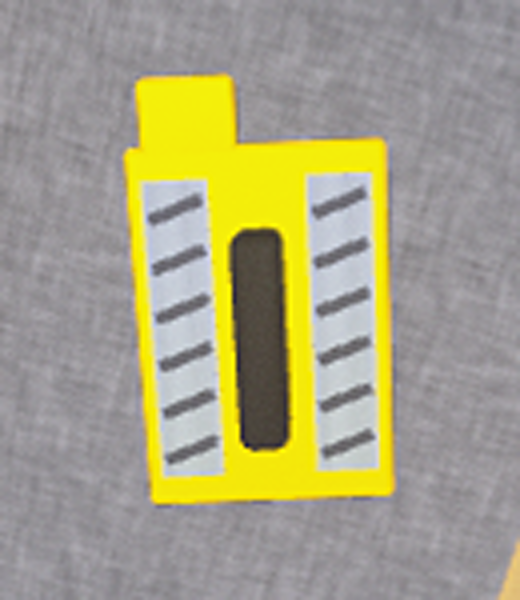

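Run:
```python
from h import *
go(455,-264.7,12.5,107)
```

```text
t 21.5 pos [ 430.1 -301.6  131. ] yaw 107.0 q [  1.   9.  32. 109.  -5.  63.  52.] open 43.4 F [ 0.8 -0.3  0.6]
  shift cm [ 2.81  3.46 11.85] turn -0.0 rows>= 2.0 0.0
```

Emit:
{"op": "play_rows", "data": {
  "commands": "-0.2 2.8 3.46 4 0; -0.2 2.8 3.46 7 0; -0.2 2.8 3.46 10 0; -0.2 2.8 3.46 11.85 0; -0.2 2.8 3.46 11.85 0; -0.2 2.8 3.46 11.85 0; -1 2.8 3.46 11.85 0; -1 2.8 3.46 11.85 0; -1 2.8 3.46 11.85 0; -1 2.8 3.46 11.85 0",
  "grip_force": 12
}}

```text
time: 22.75
tool_pos: [454.2, -265.0, 12.4]
tool_rot: [[-0.291, 0.957, 0.001], [0.957, 0.291, -0.0], [-0.0, 0.001, -1.0]]
force: [-0.9, 0.7, 3.8]
opening: 12.0
```

Run:
```python
from h import *
go(520,-180,130,98)
a=ctrl.camera('wrist');cv2.imwrite('pics/w17.png',a)
```

```text
t 22.75 pos [ 454.2 -265.    12.4] yaw 106.9 q [  1.  19.  28. 115. -11.  49.  52.] open 12.0 F [-0.9  0.7  3.8]
  shift cm [  6.21   8.78 -11.75] turn 8.9 rows>= 2.5 0.8
```

View pics/w17.png

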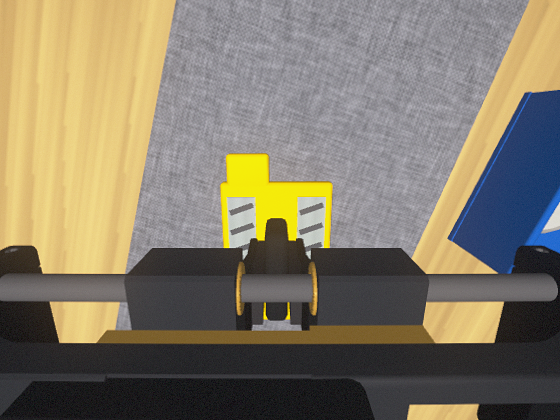

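Run:
```python
from h import *
W=cal('wrist');o=ctrl.get_obs();R=np.array(o['tool_rot'])
for p in [(221,183),(331,182),(227,155),(268,155)]: print(p,(R.T@(onz(W,[p],7)[0]-o['tool_pos'])).round(1))
go(520,-180,130,98)
```

```text
(221, 183) [ 42.5 -31.2   5.4]
(331, 182) [43.1 30.7  5.4]
(227, 155) [ 58.2 -27.2   5.4]
(268, 155) [58.2 -4.7  5.4]
t 22.8 pos [ 454.2 -265.    12.4] yaw 106.9 q [  1.  19.  28. 115. -11.  49.  52.] open 12.1 F [-0.9  1.8  4.6]
  shift cm [  6.22   8.78 -11.75] turn 8.9 rows>= 2.5 0.8
```

```bash
cat > tgt.py <<'E'
from h import *
R=np.array([[-0.12,-0.99,0.072],[0.85,-0.14,-0.508],[0.513,0,0.859]]);t=np.array([651.,189.4,53.8])
F=t+R@[2.5,0,12.4]+13*np.array([R[0,2],R[1,2],R[2,2]-1])
E
python3 - <<'E'
from tgt import *
print(F); go(F[0],F[1],140,98)
E
```

```text
[652.5288 178.6218  63.9011]
t 22.8 pos [ 454.2 -265.    12.4] yaw 106.9 q [  1.  19.  28. 115. -11.  49.  52.] open 12.1 F [-0.9  1.8  4.6]
  shift cm [ 36.68  31.88 -12.75] turn 8.9 rows>= 8.0 0.8
```

Emit:
{"op": "play_rows", "data": {
  "commands": "-1 0 0 -3 0; -1 0 0 -8 0; -1 4 3 -12 2; -1 10 8.5 -12.8 6; -1 36.7 31.9 -12.8 8.9; -1 36.7 31.9 -12.8 8.9; -1 36.7 31.9 -12.8 8.9; -1 36.7 31.9 -12.8 8.9; -1 36.7 31.9 -12.8 8.9; -1 36.7 31.9 -12.8 8.9; -1 36.7 31.9 -12.8 8.9; -1 36.7 31.9 -12.8 8.9"
}}

```text
time: 24.3
tool_pos: [652.1, 178.3, 139.2]
tool_rot: [[-0.139, 0.99, -0.001], [0.99, 0.139, -0.001], [-0.001, -0.001, -1.0]]
force: [0.5, -0.7, -1.2]
opening: 11.7
```

Run:
```python
from tgt import *
go(F[0],F[1],140,98)
a=ctrl.camera('wrist');cv2.imwrite('pics/w18.png',a)
```

```text
t 24.3 pos [652.1 178.3 139.2] yaw 98.0 q [-31.  25.  16.  86.  -7.  69.  -6.] open 11.7 F [ 0.5 -0.7 -1.2]
  shift cm [ 0.02  0.05 -0.08] turn 0.0 rows>= 0.0 0.0
```

View pics/w18.png

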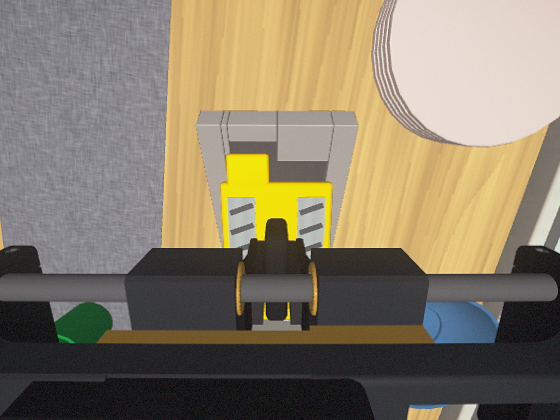

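Emit:
{"op": "play_rows", "data": {
  "commands": "-1 0 0.05 2 0; -1 0 0.05 3.7 0; -1 0 0.05 3.7 0; -1 0 0.05 3.7 0"
}}

```text
time: 24.85
tool_pos: [652.9, 178.8, 103.0]
tool_rot: [[-0.139, 0.99, -0.0], [0.99, 0.139, -0.0], [-0.0, -0.0, -1.0]]
force: [-0.4, -0.3, 0.1]
opening: 11.8
```

Run:
```python
from tgt import *
go(F[0],F[1],F[2],98)
a=ctrl.camera('wrist');cv2.imwrite('pics/w19.png',cv2.resize(a[80:270,180:380],None,fx=3,fy=3,interpolation=2))
W=cal('wrist');o=ctrl.get_obs();Rt=np.array(o['tool_rot'])
X=np.array([(49,0,9),(49,-36,9),(65,0,9),(65,32,9),(61,28,0),(61,4,0)])@R.T+t
print(((proj(W,X)-[180,80])*3).round(), ((X-o['tool_pos'])@Rt).round(1))
```

```text
t 24.85 pos [652.9 178.8 103. ] yaw 98.0 q [-31.  27.  15.  88.  -8.  66.  -6.] open 11.8 F [-0.4 -0.3  0.1]
  shift cm [-0.01 -0.04  3.91] turn -0.0 rows>= 0.6 0.0
[[286. 270.]
 [468. 270.]
 [286. 203.]
 [113. 203.]
 [143. 193.]
 [266. 193.]] [[ 48.1  -0.8  16.9]
 [ 48.1  35.2  16.9]
 [ 61.8  -0.8   8.7]
 [ 61.8 -32.8   8.6]
 [ 63.  -28.8  18.4]
 [ 63.   -4.8  18.4]]
```

View pics/w19.png

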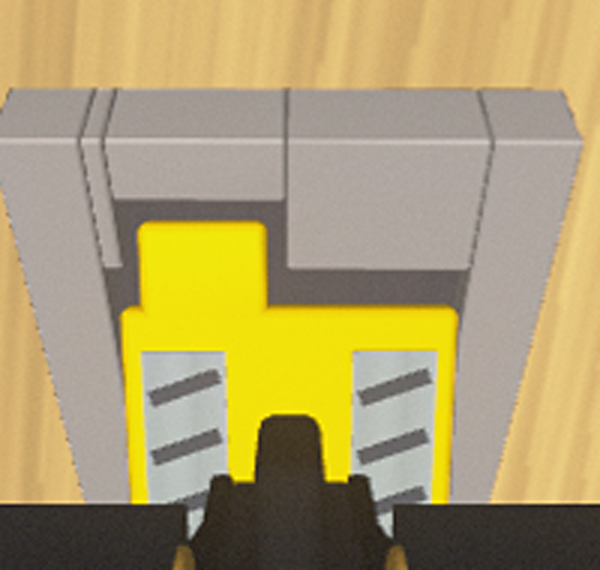

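Emit:
{"op": "play_rows", "data": {
  "commands": "-1 0 -0.04 0.6 0; -1 0 -0.04 1.0 0; -1 0 -0.04 1.4 0; -1 0 -0.04 1.8 0; -1 0 -0.04 2.2 0; -1 0 -0.04 2.2 0"
}}

```text
time: 25.65
tool_pos: [652.2, 179.1, 80.5]
tool_rot: [[-0.139, 0.99, -0.001], [0.99, 0.139, 0.0], [0.0, -0.001, -1.0]]
force: [1.0, -1.2, 1.4]
opening: 12.3
```

Run:
```python
from tgt import *
go(F[0],F[1],F[2],98)
a=ctrl.camera('wrist');cv2.imwrite('pics/w20.png',cv2.resize(a[80:270,180:380],None,fx=3,fy=3,interpolation=2))
s=ctrl.camera('scene');cv2.imwrite('pics/s20.png',cv2.resize(s[190:340,180:340],None,fx=3.5,fy=3.5,interpolation=2))
```

```text
t 25.65 pos [652.2 179.1  80.5] yaw 98.0 q [-30.  28.  15.  89.  -8.  63.  -5.] open 12.3 F [ 1.  -1.2  1.4]
  shift cm [-0.06  0.02  1.66] turn 0.0 rows>= 0.3 0.0
```

View pics/w20.png

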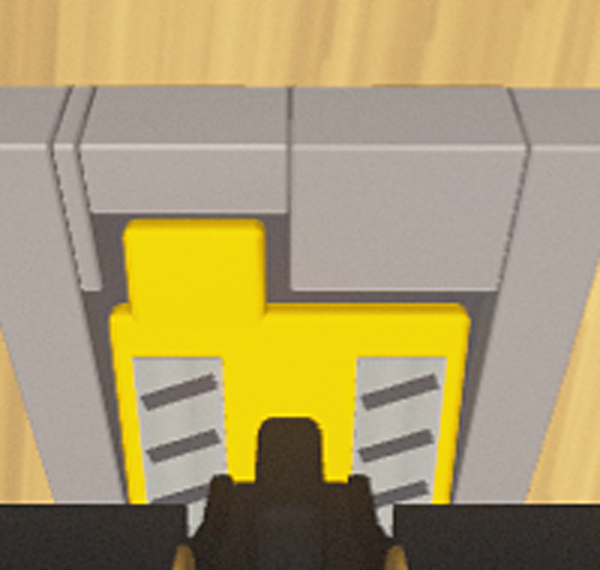

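View pics/s20.png

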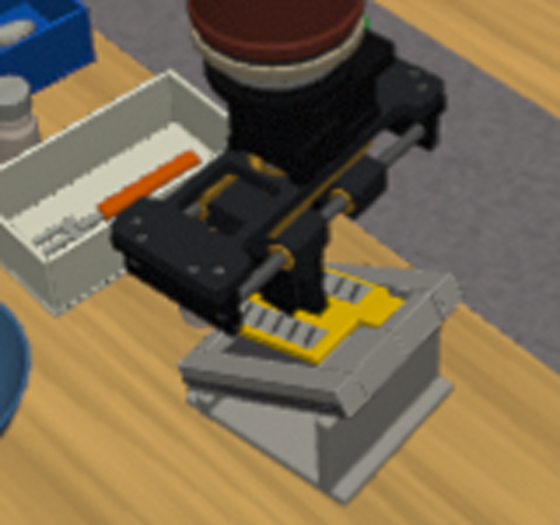

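Emit:
{"op": "play_rows", "data": {
  "commands": "-1 -0.05 0 0.4 0; -1 -0.05 0 0.8 0; -1 -0.05 0 1.2 0; -1 -0.05 0 1.2 0"
}}

```text
time: 26.25
tool_pos: [652.3, 178.6, 68.5]
tool_rot: [[-0.139, 0.99, -0.001], [0.99, 0.139, -0.0], [-0.0, -0.001, -1.0]]
force: [0.6, -0.4, -1.0]
opening: 12.0
```

Run:
```python
from tgt import *
go(F[0],F[1],F[2],98)
a=ctrl.camera('wrist');cv2.imwrite('pics/w21.png',cv2.resize(a[80:270,180:380],None,fx=3,fy=3,interpolation=2))
s=ctrl.camera('scene');cv2.imwrite('pics/s21.png',cv2.resize(s[190:340,180:340],None,fx=3.5,fy=3.5,interpolation=2))
```

```text
t 26.25 pos [652.3 178.6  68.5] yaw 98.0 q [-30.  29.  15.  90.  -8.  62.  -5.] open 12.0 F [ 0.6 -0.4 -1. ]
  shift cm [-0.01  0.02  0.46] turn 0.0 rows>= 0.1 0.0
```

View pics/w21.png

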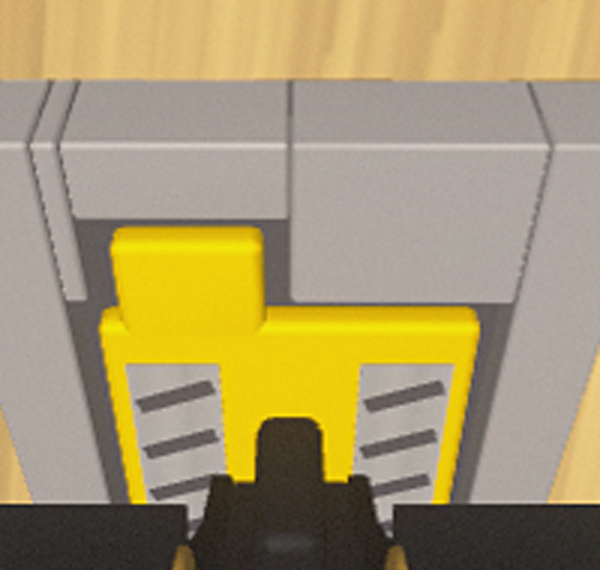

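View pics/s21.png

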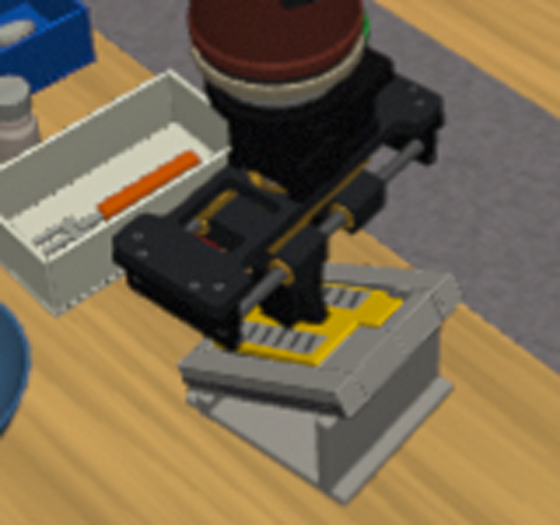

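Emit:
{"op": "play_rows", "data": {
  "commands": "-1 0 0 0.2 0; -1 0 0 0.4 0; -1 0 0 0.5 0; -1 0 0 0.5 0"
}}

```text
time: 26.85
tool_pos: [652.9, 178.3, 64.3]
tool_rot: [[-0.139, 0.99, 0.001], [0.99, 0.139, -0.0], [-0.0, 0.001, -1.0]]
force: [-0.4, -0.9, 2.3]
opening: 11.9
```

Run:
```python
from tgt import *
go(F[0],F[1],F[2],98)
a=ctrl.camera('wrist');cv2.imwrite('pics/w22.png',cv2.resize(a[80:270,180:380],None,fx=3,fy=3,interpolation=2))
s=ctrl.camera('scene');cv2.imwrite('pics/s22.png',cv2.resize(s[190:340,180:340],None,fx=3.5,fy=3.5,interpolation=2))
```

```text
t 26.85 pos [652.9 178.3  64.3] yaw 98.0 q [-30.  29.  15.  90.  -8.  62.  -5.] open 11.9 F [-0.4 -0.9  2.3]
  shift cm [ 0.03 -0.03  0.04] turn -0.0 rows>= 0.0 0.0
```

View pics/w22.png

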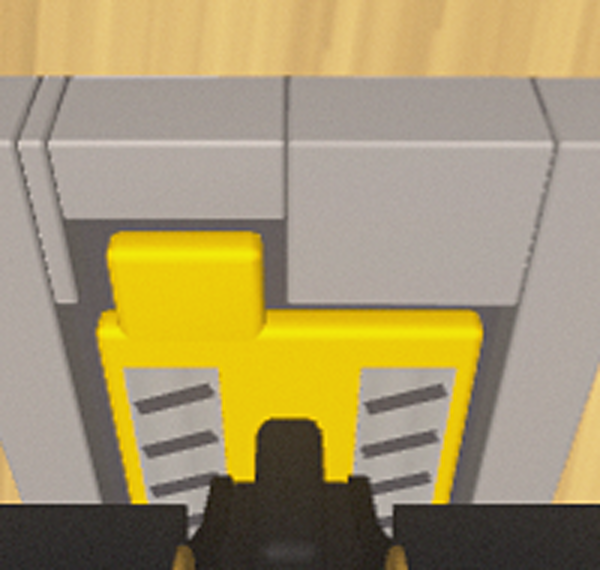

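View pics/s22.png

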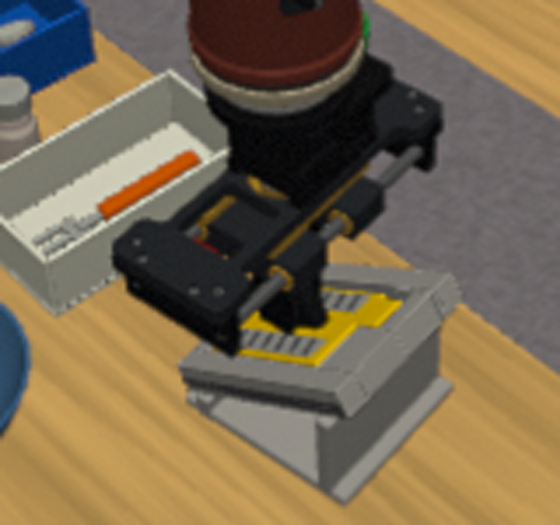

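Emit:
{"op": "play_rows", "data": {
  "commands": "-1 0 0 0.15 0; -1 0 0 0.3 0; -1 0 0 0.3 0"
}}

```text
time: 27.32
tool_pos: [653.5, 177.9, 63.1]
tool_rot: [[-0.139, 0.99, 0.002], [0.99, 0.139, 0.0], [-0.0, 0.002, -1.0]]
force: [-3.6, -3.0, 14.6]
opening: 12.0
```

Run:
```python
from tgt import *
go(F[0],F[1],F[2],98)
```

```text
t 27.32 pos [653.5 177.9  63.1] yaw 98.0 q [-30.  29.  15.  90.  -8.  61.  -5.] open 12.0 F [-3.6 -3.  14.6]
  shift cm [ 0.08 -0.09 -0.08] turn -0.0 rows>= 0.0 0.0
```

Emit:
{"op": "play_rows", "data": {
  "commands": "-1 0 0 -0.2 0; -0.5 0 0 -0.2 0; -0.5 0 0 -0.2 0; -0.5 0 0 -0.2 0; -0.5 0 0 -2 0; -0.5 0 0 -5 0; -0.5 0 0 -9 0; -0.5 -6 0 -11 0; -0.5 -8 0 -12 0; -0.5 -8 0 -12 0;  -0.5 -8 0 -12 0"
}}

```text
time: 28.7
tool_pos: [663.1, 101.3, 180.4]
tool_rot: [[-0.141, 0.99, -0.001], [0.99, 0.141, 0.001], [0.001, -0.001, -1.0]]
force: [0.3, 0.2, 0.8]
opening: 22.2
```

Run:
```python
from tgt import *
go(F[0],F[1],F[2],98)
np.save('c23.npy',ctrl.get_calibration('wrist'),allow_pickle=True)
a=ctrl.camera('wrist');cv2.imwrite('pics/w23.png',a)
cv2.imwrite('pics/w23c.png',cv2.resize(a[60:250,180:380],None,fx=3,fy=3,interpolation=2))
s=ctrl.camera('scene');cv2.imwrite('pics/s23.png',s)
cv2.imwrite('pics/t23.png',ctrl.camera('top'))
W=cal('wrist')
def px(M): return ((proj(W,np.array(M)@R.T+t)-[180,60])*3).round().tolist()
print('plate top corners if seated',px([(45,32,7),(45,-32,7),(-45,-32,7),(-45,32,7),(61,28,7),(61,4,7),(25,0,36),(-25,0,36)]))
```

```text
t 28.7 pos [663.1 101.3 180.4] yaw 98.1 q [-26.  23.  18.  85.  -7.  73.   1.] open 22.2 F [0.3 0.2 0.8]
  shift cm [ 7.79  0.06 11.66] turn 0.1 rows>= 2.2 0.0
plate top corners if seated [[170.0, -8.0], [415.0, -8.0], [388.0, 274.0], [195.0, 274.0], [180.0, -75.0], [277.0, -75.0], [292.0, 118.0], [292.0, 278.0]]
```

View pics/w23c.png

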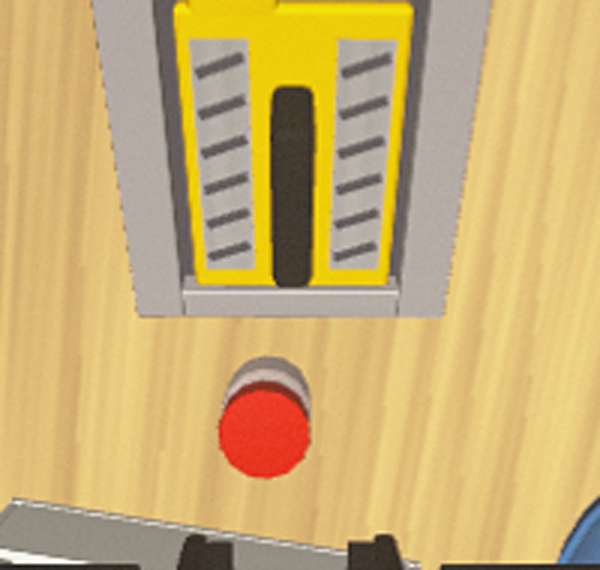

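View pics/s23.png

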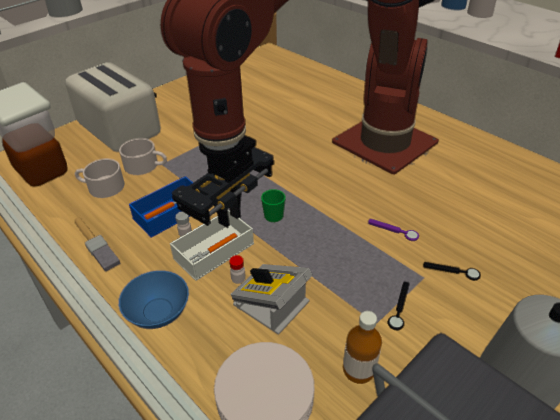

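View pics/t23.png

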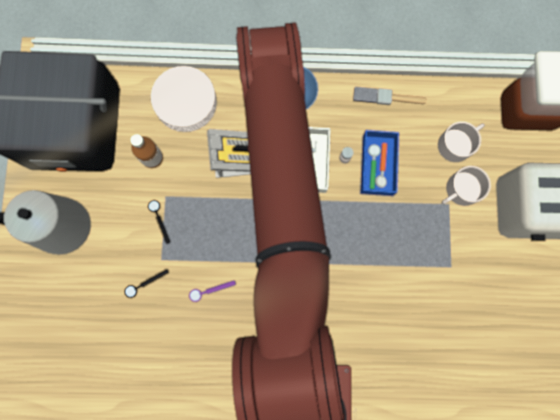

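Emit:
{"op": "play_rows", "data": {
  "commands": "-0.5 -1 -4 -2 0; -0.5 -2 -5.5 -3 0; -0.5 -2 -5.5 -3 0; -0.5 -2 -5.5 -3 0"
}}

```text
time: 29.35
tool_pos: [612.4, 72.7, 210.6]
tool_rot: [[-0.14, 0.99, -0.0], [0.99, 0.14, 0.0], [0.0, -0.0, -1.0]]
force: [-1.1, -0.3, 0.1]
opening: 21.7
```

Run:
```python
from tgt import *
go(703,60,205,98)
np.save('c24.npy',ctrl.get_calibration('wrist'),allow_pickle=True)
a=ctrl.camera('wrist');cv2.imwrite('pics/w24.png',a)
```

```text
t 29.35 pos [612.4  72.7 210.6] yaw 98.1 q [-26.  16.  18.  91.  -5.  74.   1.] open 21.7 F [-1.1 -0.3  0.1]
  shift cm [-2.53  8.79  0.56] turn 0.1 rows>= 1.5 0.0
```

Emit:
{"op": "play_rows", "data": {
  "commands": "-0.5 0 5 0 0; -0.5 0 9 0 0; -0.5 0 9 0 0; -0.5 0 9 0 0; -0.5 0 9 0 0"
}}

```text
time: 30.02
tool_pos: [700.7, 84.3, 211.2]
tool_rot: [[-0.139, 0.99, -0.0], [0.99, 0.139, 0.0], [0.0, -0.0, -1.0]]
force: [-0.4, -0.6, 0.1]
opening: 21.7
```

Run:
```python
from tgt import *
np.save('c25.npy',ctrl.get_calibration('wrist'),allow_pickle=True)
a=ctrl.camera('wrist');cv2.imwrite('pics/w25.png',a)
go(703,60,205,98)
b=cv2.imread('pics/w24.png')
for n,im in (('24',b),('25',a)):
    C=cal('wrist',np.load(f'c{n}.npy',allow_pickle=True).item())
    p=proj(C,[t])[0];x0=int(np.clip(p[0]-80,0,400));print(n,p,'x0',x0)
    cv2.imwrite(f'pics/w{n}c.png',cv2.resize(im[0:180,x0:x0+160],None,fx=3.3,fy=3.3,interpolation=2))
```

```text
t 30.07 pos [700.7  84.3 211.5] yaw 98.0 q [-23.  27.  19.  77.  -8.  78.   3.] open 21.8 F [0.1 0.3 0.2]
  shift cm [-2.44 -0.11  0.65] turn 0.0 rows>= 0.4 0.0
24 [332.07641056  84.86946994] x0 252
25 [241.35268586  83.95403086] x0 161
```

View pics/w24c.png

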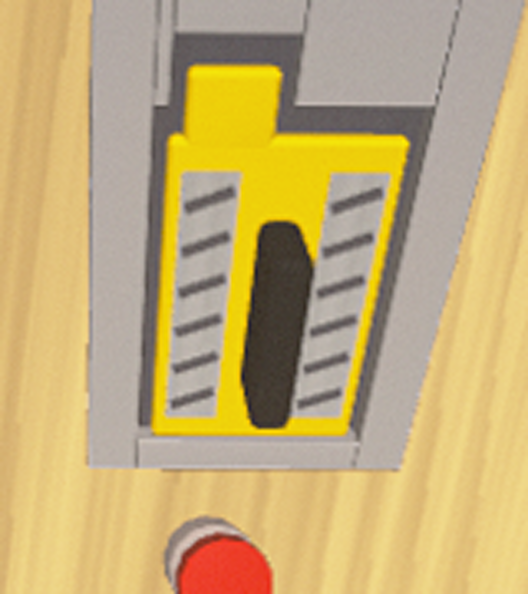

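View pics/w25c.png

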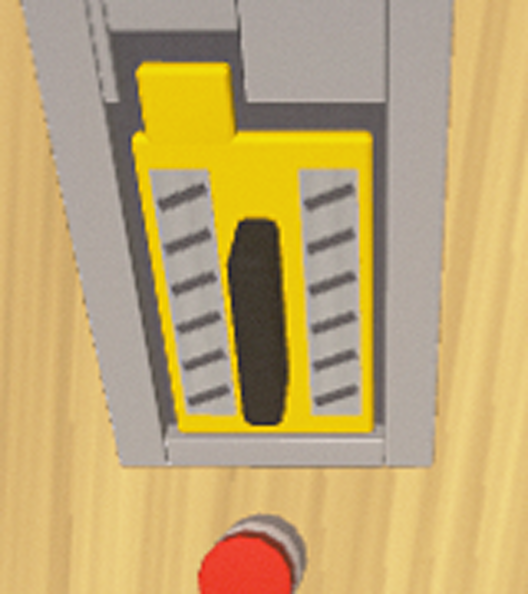

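Run:
```python
from tgt import *
A=cal('wrist',np.load('c24.npy',allow_pickle=True).item());B=cal('wrist',np.load('c25.npy',allow_pickle=True).item())
a=np.array([(169,140),(408,141),(350,434),(152,432),(278,68),(297,105),(137,439),(355,440)])/3.3+[252,0]
b=np.array([(134,137),(373,135),(373,432),(180,432),(229,64),(246,102),(167,439),(384,438)])/3.3+[161,0]
for n,p,q in zip(['+x+y','+x-y','-x-y','-x+y','tongue tip inner','RIM block(49,0,9)','RIM(-49,36,9)','RIM(-49,-36,9)'],a,b):
    x,e=tri([(A,p),(B,q)]); print(n,x.round(1),'pocket',(R.T@(x-t)).round(1),np.round(e,1))
```

```text
+x+y [615.6 217.   78.4] pocket [40.3 31.2  4.6] [0.1 0.1]
+x-y [678.5 226.   78.6] pocket [ 40.5 -32.3   4.7] [0.2 0.2]
-x-y [688.9 149.2  41.7] pocket [-44.9 -31.9  12.7] [0.2 0.2]
-x+y [626.3 140.5  35.6] pocket [-48.   31.3   7.5] [0.4 0.4]
tongue tip inner [640.1 235.8  85.3] pocket [57.   4.3  2.7] [0.1 0.1]
RIM block(49,0,9) [645.9 226.9  89.4] pocket [50.8 -0.2 11.2] [0. 0.]
RIM(-49,36,9) [621.9 137.5  33.8] pocket [-50.9  36.    7.1] [0.4 0.4]
RIM(-49,-36,9) [692.8 147.6  34.9] pocket [-50.2 -35.5   8. ] [0.2 0.2]
```

Run:
```python
from tgt import *
go(668,105,135,98)
s=ctrl.camera('scene');cv2.imwrite('pics/s26.png',cv2.resize(s[250:330,220:330],None,fx=7,fy=7,interpolation=2))
S=cal('scene')
d=np.array([-4,0,0])
M=np.array([(45,32,7),(45,-32,7),(-45,-32,7),(-45,32,7),(61,28,7),(25,0,36),(-25,0,36)])+d
print(((proj(S,M@R.T+t)-[220,250])*7).round().tolist())
M=np.array([(49,0,9),(49,-36,9),(-49,-36,9),(-49,36,9)])
print(((proj(S,M@R.T+t)-[220,250])*7).round().tolist())
```

```text
t 30.07 pos [700.7  84.3 211.5] yaw 98.0 q [-23.  27.  19.  77.  -8.  78.   3.] open 21.8 F [0.1 0.3 0.2]
  shift cm [ 2.5  -2.95  7.65] turn 0.0 rows>= 1.4 0.0
[[495.0, 162.0], [352.0, 304.0], [148.0, 278.0], [289.0, 146.0], [526.0, 174.0], [333.0, 143.0], [220.0, 134.0]]
[[441.0, 228.0], [359.0, 310.0], [136.0, 281.0], [295.0, 132.0]]
```

View pics/s26.png

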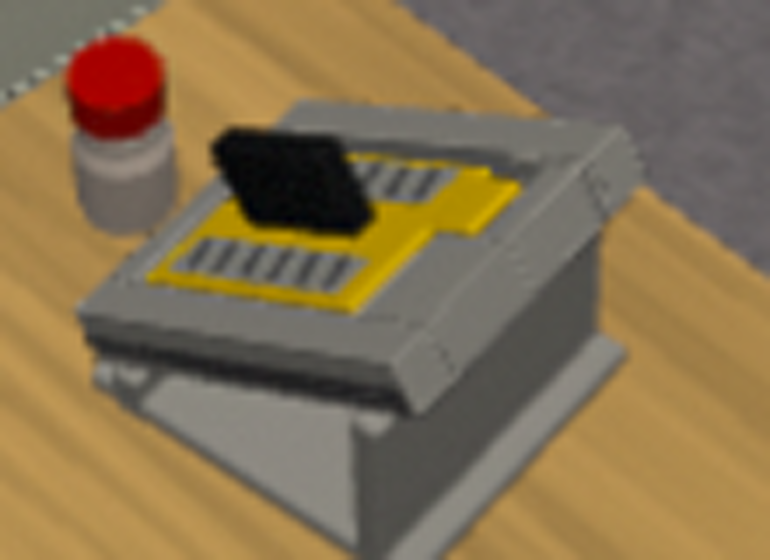

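Run:
```python
from tgt import *
go(350,520,300,98)
```

```text
t 30.12 pos [700.8  84.3 211.6] yaw 98.0 q [-23.  27.  19.  77.  -8.  78.   3.] open 21.9 F [ 0.1 -0.5 -0.7]
  shift cm [ 48.03 -28.66  -8.84] turn 0.0 rows>= 9.1 0.0
```

Emit:
{"op": "play_rows", "data": {
  "commands": "-0.5 2 -2 -6 0; -0.5 8 -5 -9 0; -0.5 48 -28.6 -9 0; -0.5 48 -28.6 -9 0; -0.5 48 -28.6 -9 0; -0.5 48 -28.6 -9 0; -0.5 48 -28.6 -9 0; -0.5 48 -28.6 -9 0; -0.5 48 -28.6 -9 0; -0.5 48 -28.6 -9 0; -0.5 48 -28.6 -9 0; -0.5 48 -28.6 -9 0"
}}

```text
time: 31.62
tool_pos: [351.6, 519.1, 301.4]
tool_rot: [[-0.139, 0.99, 0.001], [0.99, 0.139, -0.0], [-0.0, 0.001, -1.0]]
force: [1.2, -0.9, 0.4]
opening: 22.1
```

Run:
```python
from tgt import *
go(350,520,300,98)
a=ctrl.camera('top');cv2.imwrite('pics/t27.png',a)
s=ctrl.camera('scene');cv2.imwrite('pics/s27.png',s)
b=cv2.imread('pics/top0.png');d=cv2.absdiff(a,b).max(2)
cv2.imwrite('pics/t27c.png',cv2.resize(a[110:280,195:425],None,fx=3.4,fy=3.4,interpolation=2))
for n,(x,y,r) in {'cup':(307,225,14),'red':(273,152,9),'steel':(346,155,9)}.items(): print(n,d[y-r:y+r,x-r:x+r].mean(), np.percentile(d[y-r:y+r,x-r:x+r],98))
```

```text
t 31.62 pos [351.6 519.1 301.4] yaw 98.0 q [-62.  15.   3.  80.  -1.  85. -51.] open 22.1 F [ 1.2 -0.9  0.4]
  shift cm [ 0.11 -0.15  0.14] turn -0.0 rows>= 0.0 0.0
cup 3.114795918367347 5.0
red 3.9722222222222223 6.0
steel 3.876543209876543 5.0
```

View pics/t27c.png

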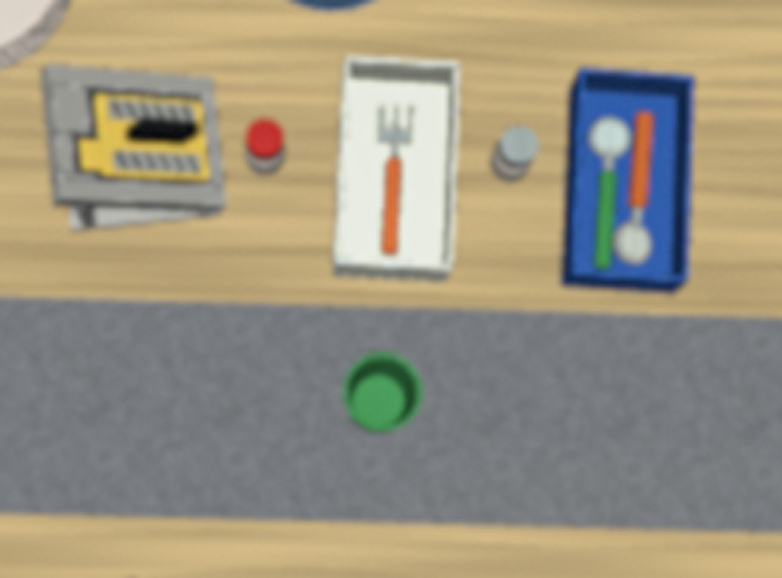

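View pics/s27.png

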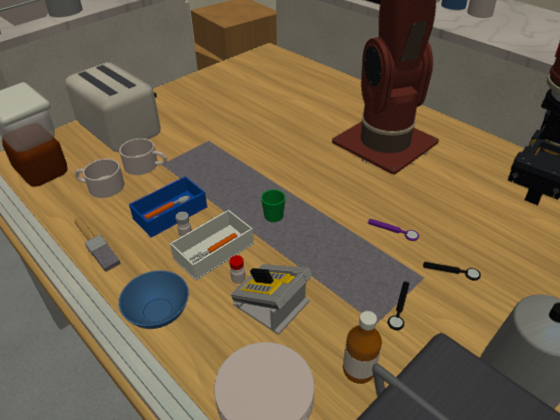

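The top crop shows the two spoons flat in the blue bin (605,190 and 640,190), the fork in the white bin (392,180), and the plate in the pocket (160,135). The cup and both shakers have not changed. I'm handing the job in.

```bash
python3 -c "
from workcell import ctrl
print(ctrl.close_job())"
```

```text
the job is handed in; nothing more can be done
None
```

I put both spoons in the blue bin, then the fork in the white bin, then the slicer plate in the sloping rack. I handed the job in at about 31.7 s.

- **Cutlery:** The last top and scene views show both spoons flat in the blue bin, lying head to tail, and the fork flat in the white bin. All of it is inside and below the rims.
- **Slicer plate:** I gripped it by its ridge and lowered it straight into the pocket. It tilted in the grip as the tongue met the pocket floor. I pressed until the force reached about 15 N, then let go. The tongue is in its slot and the grip faces outwards.
- **Cup and shakers:** The top pictures from before and after show no change around the cup or either shaker.
- **Checks that disagreed:** After release the plate slid about 4 mm down the slope, which is the pocket's play, and it rests against the lower wall. Triangulating its top corners from two wrist views gave heights of 4.6 to 12.7 mm, where 7 mm was expected. The scene view agreed with a flat, seated plate to about 1 pixel (roughly 2–3 mm). I put the spread down to errors in picking the corner pixels, and did not press or move the plate again.

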